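# Open the change-parts case through its two-stage safety catch

### The job

Open the grey change-parts case so that the spare nozzle inside can be reached: press the safety tab down and slide it across towards the lever until you feel it come home against its stop, lift the latch lever, and raise the lid well open so that it stays up by itself. Do not force the catch: ease the tab home without shoving it hard into its stop (about 10 N at most), and never heave on the lever while the tab still holds it. Leave the things around the case where they are.

Things in the scene. Friction and masses are not known exactly. Their poses are not given: they have to be found in the camera images.
- case: closed grey plastic parts case, fixed, 130 mm (its x) by 160 mm (its y) by 74 mm high to the lid's top face. Origin: centre of the underside. Its x axis points from the front edge (catch) to the hinge edge, y to the left seen from the front, z up. Case coordinates below: in this frame, case shut
- hinge (a point): middle of the lid's hinge line at the far rim, case coordinates (65, 0, 54) mm. The lid turns about the case's y axis. A tall column stands beside the table on the robot's right (x 0.24 to 0.64 m, y below -0.50 m): keep the arm clear of it
- tab (a point): safety tab: middle of the flat ribbed top of a black push button, case coordinates (-17, -40.5, 92) mm when locked, 18 mm above the lid. Flat part 28 mm long (y) by 20 mm wide (x); a thumb ridge 6 mm thick and 7 mm high stands at its +y end, towards the lever, its face 14 mm from this point, for the fingertip to push on. The low metal track around it stands 10 mm above the lid
- tab_press (a joint): how far the button is pressed down, m: 0 up, 0.005 at the bottom. A spring of 2 N rising to 5 N lifts it. For the first 7 mm of the slide it must be kept at least 2.5 mm down (3.5 N) or it is blocked; after that it may rise
- tab_slide (a joint): how far the tab has slid from locked towards the lever (along the case's +y), m. Drag about 5 N all the way. The latch lifts only when the tab's nose is against its stop or within 1.5 mm of it. The stop is set differently in each case, anywhere from 8 to 27 mm of slide, under a guard plate and not reported: feel for it, the push then rises above the drag by some 7 N per mm
- tongue: the flat steel tongue that moves with the tab and lies over the lever's side arm; a window in it lets the arm rise when the tab is home. 43 x 16 x 3 mm; origin: on the lid's top face, 18 mm straight below the tab point while the button is up
- grip (a point): centre of the black ribbed roller at the free end of the lift lever, 19 mm thick and 24 mm long (y), to be pinched across its two flat ends; case coordinates (19, 50, 101) mm when the lever is down, 27 mm above the lid
- pivot (a point): lever's pivot, near the lid's front edge, case coordinates (-47, 50, 82) mm; the roller is 66 mm behind and 19 mm above it. The pivot moves with the lid
- lever (a joint): angle of the lift lever from the lid, rad: 0 lying back over the lid, grows as the roller is lifted and swings up and over towards the front edge, 1.15 at its stop. It frees the lid from 0.3 on and stays where it is left. It lifts with 1 to 2 N at the roller; with the tab not home it is blocked after about 2 mm of lift
- lid (a joint): opening of the lid, rad: 0 shut, 1.75 fully open. Stiff hinge: it stays where it is left; it takes 4 to 6 N at the front edge. The raised lever, at its stop, serves as its handle
- cup: bystander: white open dosing cup, 58 mm wide, 61 mm tall, upright. Origin: centre of its underside
- loose_ferrule: bystander: white flanged ferrule, 50 mm wide, 30 mm tall. Origin: centre of its underside
- loose_seal: bystander: white seal ring, 43 mm wide, 8 mm thick, lying flat. Origin: centre of its underside
- tape: bystander: roll of packing tape, 103 mm wide, 48 mm tall, lying flat. Origin: centre of its underside
- wrench: bystander: open-ended spanner, 188 mm long, lying flat. Origin: centre of its underside
- near_bottle: bystander: oval bottle with a nozzle top, 26 x 52 x 97 mm, upright. Origin: centre of its underside

How it is judged (in metres and radians):
On the way, in this order (a step that is already met when the one before it is completed fails the run):
1. the safety tab has been slid across (value of joint tab_slide above 0.0065 m), for 0.2 s.
2. the latch lever has been lifted clear (value of joint lever above 0.6 rad), for 0.2 s.
At the end, for the whole second after the job is handed in: The lid stands open by more than 1.0 rad (57 degrees) and is at rest, and the safety tab is still slid across (more than 6.5 mm from locked) (value of joint lid above 1 rad and velocity of joint lid between -0.05 and 0.05 rad/s and value of joint tab_slide above 0.0065 m); the robot touches nothing.
It fails at once if the catch is forced: more than 8 N between the tab's tongue and the latch (contact force between tongue and anything else above 8 N).
It fails at once if something around the case is shifted by more than 3 cm (distance of any of cup, loose_ferrule, loose_seal, tape, wrench, near_bottle from where it was at the start of the episode above 0.03 m).
It also fails if it takes over 51 s, if anything falls off the work surface, if the arm or the gripper's body presses on something with over 40 N, if the wrist force passes 120 N, or if a joint passes its speed limit or range.

### The arm

A 7-joint arm with a two-finger parallel gripper is mounted at the origin on the work surface; the furniture and walls round the work are solid. World frame = base frame: x ahead of the robot, y to its left, z up, the work surface at z = 0. Lengths are in mm, angles in rad, forces in N, time in s.
With the tool pointing down it reaches from about 425 to 1025 mm from the base axis. Payload 3.6 kg.
Tool frame: the origin (TCP) lies midway between the tips of the shut fingers; the grasp point (between the pads) lies 19 mm behind it (grip_point_offset is the distance from the TCP to the grasp point, in mm); z points along the fingers, x is the direction in which the jaws open and shut, and the axes are right-handed (so a half turn about z gives the same grasp; the last joint's range is limited). The gripper opens to 85 mm and grips with 20 to 120 N. Pads are 22 mm wide; open, the fingers measure 114 mm over their backs; the gripper's body (76 mm by 85 mm) begins 54 mm behind the grasp point. The pads swing forward as they close: fully open they stand 13 mm farther back than shut.
Start: joints at [-1.22, 0.591, 0.048, 1.609, -0.033, 0.943, -0.034], TCP at [311.293, 654.772, 231.302] pointing down, gripper open.
Joint ranges: [-2.69, 2.69], [-0.47, 2.24], [-1.27, 1.36], [0.19, 2.51], [-1.53, 4.68], [0.08, 2.07], [-3.09, 3.09]. Speed limits (rad/s): [2.57, 2.57, 3.14, 3.14, 3.14, 3.14, 3.14].

### API

Orientations are given as a unit quaternion [x, y, z, w].
In Python, from bench import * gives the robot as it stands.
- The arm moves only by the tool jog_arm, never from a script. Its argument "motion" is a list that holds one entry, the list of rows, each a list of 7 numbers: the turn, a rotation vector about the tool's x, y, z in rad, then the shift along the tool's x, y, z in mm, then the gripper command: -1 is shut, 1 is fully open, values between are in proportion. In form: [[[rx, ry, rz, x, y, z, grip], ...]]. A call has 1 to 10 rows; each row shifts and turns the pose as measured when the row begins, along the tool's axes as they then stand; what a row does not reach is not made up. A row lasts 1/10 s, in which the tool goes at most 50 mm and 8.59 degrees, less where a joint would pass 70% of its speed; a pose out of reach is approached as far as the arm can. A call is refused whole if a number of a shift passes 50 or a number of a turn 0.15, either way. A call with a gripper value outside its range is refused whole. The fingers move at their own pace and stop on an object; "newtons" is the grip in N (left out, the last holds). Time passes only in rows, so rows that do not move let the fingers close. It gives the time, the measured TCP pose, the force and the opening at its end, in the units of the state.
- sense(): the state, without advancing time (a new reading comes with each control period).
- capture(name): name is "scene" or "top" or "wrist"; returns the picture (400x640x3 uint8, blue, green, red); there is no depth.
- camera_info(name): a dict with "mtx" (3x3 intrinsics, pixels), "cam_to_world" (4x4, takes a point from camera to world coordinates); the wrist camera has in their place "tool_from_camera" (4x4, takes a point from camera to tool coordinates, whose origin is the TCP and whose axes are the tool frame's). Camera axes: x right, y up, looking along -z (the intrinsics and any distortion apply to the point x, -y, -z); pixel columns grow to the right and rows downward; lengths in mm; the calibration is good to about 2 mm. A picture is of the moment at which its call begins: read the wrist's pose just before it. camera_info takes no time and is no camera call.
- job_done(): hands the job in, once; it reports no verdict.
The state is a dict: "clock": time; "joint_pos": joint angles; "qd": joint speeds; "tau": joint torques, N m; "ee_pos": TCP position; "ee_rot": TCP orientation; "ft_force": force on the tool from outside, world axes, zero at the start; "ft_torque": the same for the moment, N m; "opening": finger opening in mm.
Only numpy, scipy, OpenCV 4.12 (cv2) and the standard library are available. Lean on these libraries where they do the work, as an engineer would, in place of code of your own. Each camera call takes 0.05 s, during which the arm holds its last target. There are 200 camera calls.

## Working session

There is one attempt and no reset: what is moved stays moved. The work goes in short steps, Python scripts to look and compute and a tool call to move; the robot and the scene stay as the last step left them, time stands still between calls to the robot, and variables do not carry over. Pictures are saved under pics/ and viewed, about 8 in all and at most 12, crops included, and the job is handed in when it is done.

Besides the shell and the picture viewer there is one more tool, called as name([rows], argument=value, ...), one row to a line, values as JSON. jog_arm: Moves the arm, as the interface text tells. Its arguments: {"type":"object","properties":{"motion":{"type":"array","items":{"type":"array","items":{"type":"array","items":{"type":"number"}}}},"newtons":{"type":"number"}},"required":["motion"]}

```bash
ls; mkdir -p pics; python3 - <<'E'
from bench import *
import cv2, numpy as np
s=sense(); print({k:np.round(v,3).tolist() for k,v in s.items()})
for n in("scene","top"):
    im=capture(n); cv2.imwrite(f"pics/{n}0.png",im)
    c=camera_info(n); print(n,np.round(c["mtx"],1).tolist(),np.round(c["cam_to_world"],3).tolist(),[k for k in c])
c=camera_info("wrist");print({k:np.round(v,3).tolist() if not isinstance(v,str) else v for k,v in c.items()})
E
```

```text
pics
{'clock': 0.0, 'joint_pos': [-1.22, 0.592, 0.048, 1.61, -0.033, 0.943, -0.034], 'qd': [-0.001, -0.001, -0.0, -0.0, -0.0, -0.001, 0.0], 'tau': [0.001, -54.867, 1.547, -19.812, 0.009, 0.009, -0.0], 'ee_pos': [310.933, 654.001, 230.133], 'ee_rot': [0.845, 0.534, -0.001, 0.001], 'ft_force': [1.299, 1.167, -0.117], 'ft_torque': [0.017, 0.025, 0.016], 'opening': 85.39}
scene [[485.4, 0.0, 310.4], [0.0, 485.4, 193.4], [0.0, 0.0, 1.0]] [[-0.81, 0.322, -0.49, 95.924], [-0.587, -0.422, 0.691, 469.906], [0.016, 0.847, 0.531, 558.053], [0.0, 0.0, 0.0, 1.0]] ['mtx', 'cam_to_world']
top [[431.1, 0.0, 315.6], [0.0, 431.1, 194.9], [0.0, 0.0, 1.0]] [[-0.116, 0.971, -0.209, 368.868], [-0.993, -0.114, 0.021, -162.259], [-0.003, 0.21, 0.978, 914.878], [0.0, 0.0, 0.0, 1.0]] ['mtx', 'cam_to_world']
{'mtx': [[299.734, 0.0, 320.721], [0.0, 299.734, 201.783], [0.0, 0.0, 1.0]], 'tool_from_camera': [[1.0, -0.001, -0.001, 0.443], [-0.001, -0.963, -0.269, -67.274], [-0.0, 0.269, -0.963, -141.833], [0.0, 0.0, 0.0, 1.0]]}
```

View pics/scene0.png

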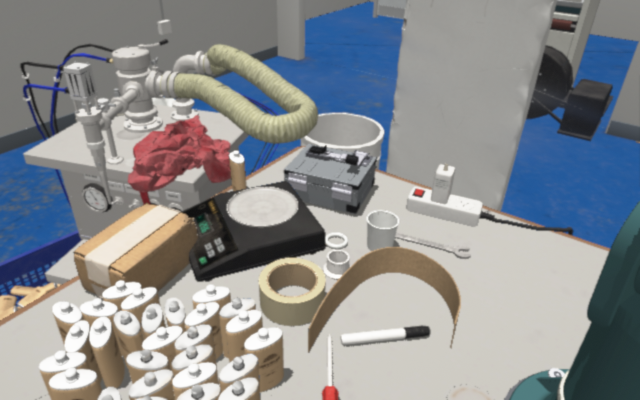

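View pics/top0.png

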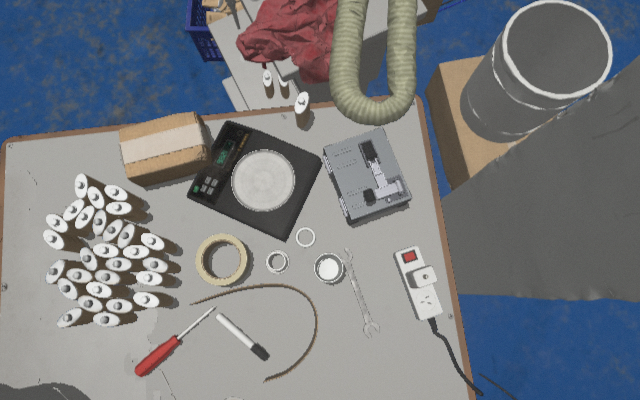

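The case is at top (367,175) and scene (331,177). I'll enlarge both.

```bash
python3 - <<'E'
import cv2, numpy as np
a=cv2.resize(cv2.imread("pics/top0.png")[115:235,310:420],None,fx=4.5,fy=4.5,interpolation=cv2.INTER_CUBIC)
b=cv2.resize(cv2.imread("pics/scene0.png")[135:220,275:387],None,fx=0.001+ 300/112,fy=300/112,interpolation=cv2.INTER_CUBIC)
o=np.zeros((max(a.shape[0],b.shape[0]),a.shape[1]+b.shape[1],3),np.uint8)
o[:a.shape[0],:a.shape[1]]=a;o[:b.shape[0],a.shape[1]:]=b
cv2.imwrite("pics/crop0.png",o);print(o.shape)
E
```

```text
(540, 795, 3)
```

View pics/crop0.png

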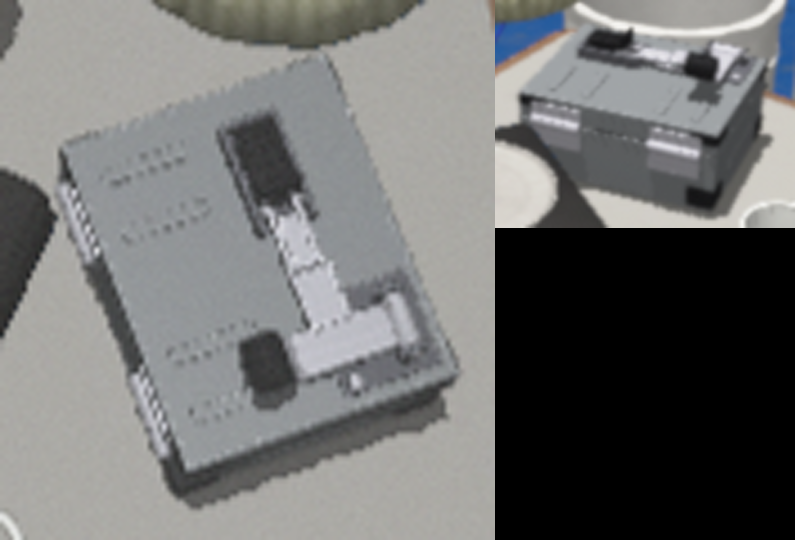

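The lid corners in the crop are (65,148), (320,57), (458,378) and (188,468). The hinge edge is at image left and the front and pivot at image right. The tab is at (262,160) and the roller at (268,368).

```bash
cat > h.py <<'E'
from bench import *
import cv2, numpy as np
from scipy.spatial.transform import Rotation as R
def camw(n,s=None):
    c=camera_info(n)
    if n!="wrist": return c["mtx"],np.array(c["cam_to_world"])
    s=s or sense(); T=np.eye(4);T[:3,:3]=R.from_quat(s["ee_rot"]).as_matrix();T[:3,3]=s["ee_pos"]
    return c["mtx"],T@np.array(c["tool_from_camera"])
def ray(cam,uv):
    K,T=cam; d=np.array([(uv[0]-K[0][2])/K[0][0],-(uv[1]-K[1][2])/K[1][1],-1]); return T[:3,3],T[:3,:3]@d
def onz(cam,uv,z):
    o,d=ray(cam,uv); return o+d*(z-o[2])/d[2]
def proj(cam,p):
    K,T=cam; q=T[:3,:3].T@(np.asarray(p)-T[:3,3]); return np.array([K[0][2]+K[0][0]*q[0]/-q[2],K[1][2]+K[1][1]*q[1]/q[2]])
E
python3 - <<'E'
from h import *
np.set_printoptions(precision=1,suppress=True)
t=camw("top"); f=lambda c:(310+(c[0]+.5)/4.5-.5,115+(c[1]+.5)/4.5-.5)
C=[(65,148),(320,57),(458,378),(188,468)]  # hinge/right, front/right, front/left, hinge/left
P=np.array([onz(t,f(c),74)for c in C])
print(P, [np.linalg.norm(P[i]-P[i-1]) for i in range(4)])
L=np.array([(65,-80),(-65,-80),(-65,80),(65,80)],float)
q=P[:,:2]; m=q.mean(0); U,S,V=np.linalg.svd(L.T@(q-m)); Rm=(U@V).T
print("yaw",np.degrees(np.arctan2(Rm[1,0],Rm[0,0])),"centre",m, "resid",(q-(L@Rm.T+m)))
w=lambda x,y,z:np.r_[Rm@[x,y]+m,z]
pts=dict(tab=(-17,-40.5,92),grip=(19,50,101),pivot=(-47,50,82),hinge=(65,0,54))
s=camw("scene")
for k,v in pts.items(): print(k,w(*v),"top",proj(t,w(*v)),"scene",proj(s,w(*v)))
print("tab seen",onz(t,f((262,160)),92),"grip seen",onz(t,f((266,368)),104))
print("scene corners",[proj(s,p) for p in P])
for n,uv in dict(cup=(329,268),scale=(262,180),bott=(303,103)).items(): print(n,onz(t,uv,40))
E
```

```text
[[ 644.5 -208.9   74. ]
 [ 674.2 -330.3   74. ]
 [ 518.4 -368.7   74. ]
 [ 492.4 -244.8   74. ]] [np.float64(156.22588694189366), np.float64(124.92724700747249), np.float64(160.4495238768048), np.float64(126.58587529563994)]
yaw 103.26638204245305 centre [ 582.4 -288.2] resid [[-0.8 -2.4]
 [-1.   2.8]
 [-1.   1.1]
 [ 2.8 -1.5]]
tab [ 625.7 -295.5   92. ] top [368.3 148.7] scene [316.3 147.1]
grip [ 529.4 -281.2  101. ] top [368.6 195.5] scene [351.4 158.9]
pivot [ 544.5 -345.4   82. ] top [398.5 186.3] scene [360.7 153.5]
hinge [ 567.5 -224.9   54. ] top [336.1 185.3] scene [319.2 184.5]
tab seen [ 622.8 -294.    92. ] grip seen [ 526.9 -280.7  104. ]
scene corners [array([284.2, 167.5]), array([307.5, 142.9]), array([376.5, 156.3]), array([356.9, 183.6])]
cup [ 403.6 -190.3   40. ]
scale [600.1 -73.4  40. ]
bott [ 761.6 -177.5   40. ]
```

Pose estimate: case yaw is about 103°, centre about (582,-288). So +y (the slide) points roughly along -x world. Next I plan the approach, with tool x along -case x and tool y along +case y, to a look-point above the case.

```bash
cat >> h.py <<'E'
def down(yaw): # tool z down, tool x at world yaw (deg)
    return R.from_euler('z',yaw,degrees=True)*R.from_euler('x',180,degrees=True)
def rows(p0,r0,p1,r1,n,long=None):
    """n equal rows from pose 0 to pose 1 in tool axes"""
    dr=(r0.inv()*r1).as_rotvec(); out=[]
    if long and np.linalg.norm(dr)>0 and dr[2]*long<0: dr=dr-dr/np.linalg.norm(dr)*2*np.pi
    dp=(np.array(p1)-p0)/n
    for i in range(n):
        r=r0*R.from_rotvec(dr*i/n); out.append([*np.round(dr/n,3),*np.round(r.inv().apply(dp),1)])
    return out
def plan(p1,yaw,n,long=None,show=10):
    s=sense()
    for r in rows(np.array(s["ee_pos"]),R.from_quat(s["ee_rot"]),p1,down(yaw),n,long)[:show]: print([float(x) for x in r])
E
python3 -c "
from h import *
plan([590,-290,200],-76.7,24)"
```

```text
[0.0, 0.0, 0.103, -30.5, 27.4, 1.3]
[0.0, 0.0, 0.103, -27.6, 30.4, 1.3]
[0.0, 0.0, 0.103, -24.3, 33.0, 1.3]
[0.0, 0.0, 0.103, -20.8, 35.4, 1.3]
[0.0, 0.0, 0.103, -17.1, 37.3, 1.3]
[0.0, 0.0, 0.103, -13.1, 38.9, 1.3]
[0.0, 0.0, 0.103, -9.1, 40.0, 1.3]
[0.0, 0.0, 0.103, -4.9, 40.7, 1.3]
[0.0, 0.0, 0.103, -0.7, 41.0, 1.3]
[0.0, 0.0, 0.103, 3.5, 40.9, 1.3]
```

jog_arm([
  [[0, 0, 0.1, -30, 27, 0, -1], [0, 0, 0.1, -27, 30, 0, -1], [0, 0, 0.1, -24, 33, 0, -1], [0, 0, 0.1, -21, 35, 0, -1], [0, 0, 0.1, -17, 37, 0, -1], [0, 0, 0.1, -13, 39, 0, -1], [0, 0, 0.1, -9, 40, 0, -1], [0, 0, 0.1, -5, 41, 0, -1], [0, 0, 0.1, -1, 41, 0, -1], [0, 0, 0.1, 3, 41, 0, -1]],
], newtons=40)

```text
clock: 1.1
ee_pos: [423.1, 254.0, 225.1]
ee_rot: [0.999, 0.05, -0.004, 0.0]
ft_force: [0.7, 0.3, -0.1]
opening: -0.0
```

```bash
python3 -c "
from h import *
print(sense()['joint_pos'],sense()['clock'])
plan([590,-290,200],-76.7,15)"
```

```text
[-0.91418416  0.32891464  0.35919637  2.13472475 -0.17980438  0.71213094
 -0.33481899] 1.1
[0.0, 0.0, 0.096, 7.4, 37.2, 1.6]
[0.0, 0.0, 0.096, 11.0, 36.3, 1.6]
[0.0, 0.0, 0.096, 14.4, 35.1, 1.6]
[0.0, 0.0, 0.096, 17.7, 33.6, 1.6]
[0.0, 0.0, 0.096, 20.8, 31.7, 1.6]
[0.0, 0.0, 0.096, 23.8, 29.6, 1.6]
[0.0, 0.0, 0.096, 26.5, 27.2, 1.6]
[0.0, 0.0, 0.096, 29.0, 24.5, 1.6]
[0.0, 0.0, 0.096, 31.2, 21.6, 1.6]
[0.0, 0.0, 0.096, 33.1, 18.5, 1.6]
```

jog_arm([
  [[0, 0, 0.1, 7, 37, 1, -1], [0, 0, 0.1, 11, 36, 1, -1], [0, 0, 0.1, 14, 35, 1, -1], [0, 0, 0.1, 18, 34, 1, -1], [0, 0, 0.1, 21, 32, 1, -1], [0, 0, 0.1, 24, 30, 1, -1], [0, 0, 0.1, 26, 27, 1, -1], [0, 0, 0.1, 29, 24, 1, -1], [0, 0, 0.1, 31, 22, 1, -1], [0, 0, 0.1, 33, 18, 1, -1]],
])

```text
clock: 2.1
ee_pos: [519.8, -127.5, 213.2]
ee_rot: [0.891, -0.453, -0.004, 0.002]
ft_force: [0.2, -0.0, 0.6]
opening: -0.3
```

```bash
python3 -c "
from h import *
print(sense()['joint_pos'],sense()['clock'])
plan([590,-290,200],-76.7,8)"
```

```text
[-0.33006462  0.4523054   0.65873331  2.06663388 -0.39667817  0.75794032
 -0.36456117] 2.1
[0.001, 0.001, 0.05, 21.6, 4.9, 1.6]
[0.001, 0.001, 0.05, 21.8, 3.8, 1.6]
[0.001, 0.001, 0.05, 22.0, 2.7, 1.6]
[0.001, 0.001, 0.05, 22.1, 1.6, 1.6]
[0.001, 0.001, 0.05, 22.1, 0.5, 1.6]
[0.001, 0.001, 0.05, 22.1, -0.6, 1.6]
[0.001, 0.001, 0.05, 22.1, -1.7, 1.6]
[0.001, 0.001, 0.05, 22.0, -2.8, 1.6]
```

jog_arm([
  [[0, 0, 0.05, 21, 5, 1, -1], [0, 0, 0.05, 22, 4, 1, -1], [0, 0, 0.05, 22, 3, 1, -1], [0, 0, 0.05, 22, 2, 1, -1], [0, 0, 0.05, 22, 1, 1, -1], [0, 0, 0.05, 22, -1, 1, -1], [0, 0, 0.05, 22, -2, 1, -1], [0, 0, 0.05, 22, -3, 1, -1], [0, 0, 0, 0, 0, 0, -1], [0, 0, 0, 0, 0, 0, -1]],
])

```text
clock: 3.1
ee_pos: [586.4, -302.2, 200.0]
ee_rot: [0.776, -0.631, -0.006, 0.005]
ft_force: [-0.3, 0.1, -0.2]
opening: -0.2
```

```bash
python3 - <<'E'
from h import *
np.set_printoptions(precision=2,suppress=True)
s=sense(); im=capture("wrist"); cv2.imwrite("pics/w1.png",im)
print(s["joint_pos"],s["ee_pos"],s["ee_rot"],s["ft_force"])
w=camw("wrist",s); Rm=R.from_euler('z',103.27,degrees=True).as_matrix(); m=np.array([582.4,-288.2,0])
for k,v in dict(tab=(-17,-40.5,92),ridge=(-17,-26.5,99),grip=(19,50,101),pivot=(-47,50,82),c1=(65,-80,74),c2=(-65,-80,74),c3=(-65,80,74),c4=(65,80,74)).items(): print(k,proj(w,Rm@v+m))
E
```

```text
[-0.06  0.65  0.72  1.8  -0.53  0.91 -0.47] [ 586.4  -302.2   200.01] [ 0.78 -0.63 -0.01  0.01] [-0.27  0.15 -0.16]
tab [322.73 152.51]
ridge [323.16 170.84]
grip [284.43 257.84]
pivot [356.82 246.99]
c1 [224.93 105.49]
c2 [378.42 101.34]
c3 [373.77 270.77]
c4 [243.5  273.53]
```

View pics/w1.png

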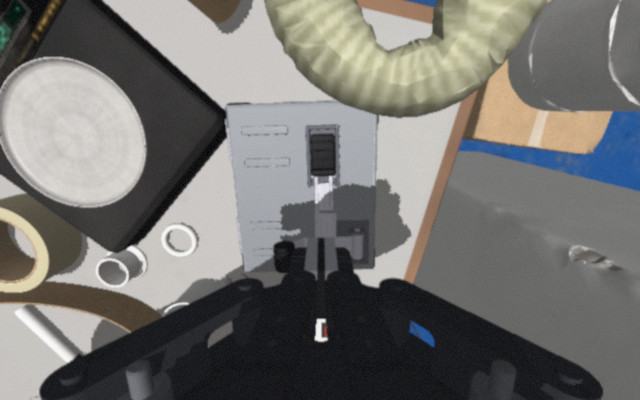

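The lid corners at (227,103), (378,101) and (374,269), and the tab at (322,155), match the prediction to within 1–2 px. I'll refine with a dark mask on the tab.

```bash
python3 - <<'E'
from h import *
np.set_printoptions(precision=1,suppress=True)
im=cv2.imread("pics/w1.png"); g=im[120:195,295:350].max(2)
for th in(45,60,80):
    n,l,st,c=cv2.connectedComponentsWithStats((g<th).astype(np.uint8)); i=1+st[1:,4].argmax(); print(th,st[i]+[295,120,0,0,0],c[i]+[295,120])
print(g[::3,27-10:27+11:5].T) 
w=camw("wrist"); Rm=R.from_euler('z',103.27,degrees=True).as_matrix(); m=np.array([582.4,-288.2,0])
for v in[(-27,-54.5,92),(-7,-54.5,92),(-27,-26.5,92),(-7,-26.5,92),(-27,-26.5,99),(-27,-20.5,99),(-7,-20.5,99)]: print(v,proj(w,Rm@v+m))
cv2.imwrite("pics/w1c.png",cv2.resize(im[95:285,220:390],None,fx=3,fy=3,interpolation=cv2.INTER_CUBIC))
E
```

```text
45 [312 149  23  26 142] [326.6 165.3]
60 [310 134  25  42 948] [322.6 154.9]
80 [ 309  134   27   42 1054] [322.5 154.3]
[[179 184 132 112 129  58  59  54  51  53  45  44  48  42  36  45  38  39
   68 174 112 114 157 173 171]
 [183 179 123  97 126  51  63  50  57  57  37  54  53  45  54  54  35  50
   46 162 186 191 233 230 229]
 [180 175 126 124 125  51  57  51  56  54  40  53  51  40  50  47  36  49
   44 116 126 186 232 234 232]
 [181 176 130  91 125  51  57  47  56  51  44  48  50  46  51  49  28  53
   40 120 131 217 232 233 196]
 [180 171 125 123 124  47  50  42  50  51  45  48  47  43  44  46  30  54
   43 175 177 162 188 175 110]]
(-27, -54.5, 92) [334.6 134.8]
(-7, -54.5, 92) [309.9 135.4]
(-27, -26.5, 92) [335.  168.9]
(-7, -26.5, 92) [311.1 169.5]
(-27, -26.5, 99) [335.3 170.4]
(-27, -20.5, 99) [335.4 177.6]
(-7, -20.5, 99) [311.1 178.2]
```

View pics/w1c.png

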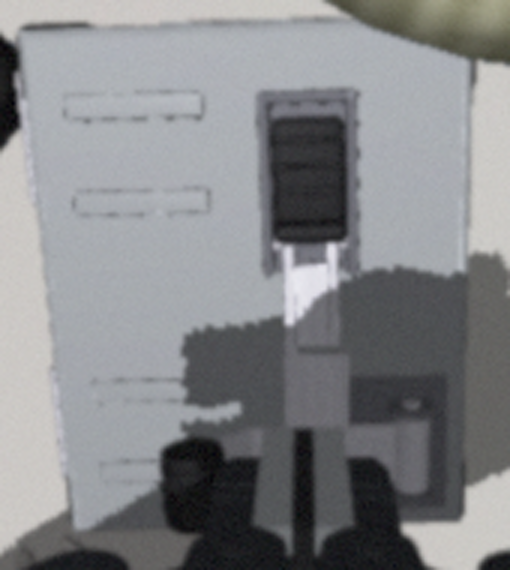

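Mask: tab spans columns 310–335 and rows 134–176. That puts it about 1 mm further to -y than predicted, so at about (626.5,-295.3). Moving to hover above it.

```bash
python3 -c "
from h import *
plan([626.6,-295.3,102],-76.7,5)"
```

```text
[0.003, 0.001, -0.005, 0.3, -8.5, 19.5]
[0.003, 0.001, -0.005, 0.4, -8.4, 19.5]
[0.003, 0.001, -0.005, 0.4, -8.4, 19.5]
[0.003, 0.001, -0.005, 0.4, -8.3, 19.6]
[0.003, 0.001, -0.005, 0.5, -8.2, 19.6]
```

jog_arm([
  [[0.003, 0.001, -0.005, 0.3, -8.5, 19.5, -1], [0.003, 0.001, -0.005, 0.4, -8.4, 19.5, -1], [0.003, 0.001, -0.005, 0.4, -8.4, 19.5, -1], [0.003, 0.001, -0.005, 0.4, -8.3, 19.5, -1], [0.003, 0.001, -0.005, 0.5, -8.2, 19.5, -1], [0, 0, 0, 0, 0, 0, -1], [0, 0, 0, 0, 0, 0, -1]],
])

```text
clock: 3.85
ee_pos: [629.9, -287.7, 90.7]
ee_rot: [0.786, -0.618, -0.002, -0.001]
ft_force: [-1.2, -0.9, 3.4]
opening: -0.2
```

```bash
python3 - <<'E'
from h import *
s=sense(); print(s["ft_force"]); plan([626.6,-295.3,92],-76.7,1)
im=capture("wrist"); cv2.imwrite("pics/w2.png",cv2.resize(im[100:300,210:430],None,fx=3,fy=3,interpolation=cv2.INTER_CUBIC))
E
```

```text
[-1.23213943 -0.88294855  3.39758638]
[0.002, 0.005, 0.007, 6.6, 5.0, -1.3]
```

View pics/w2.png

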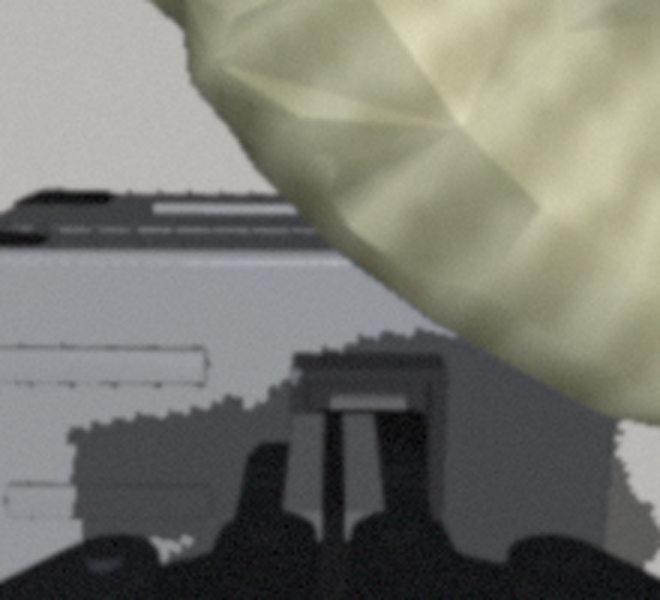

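The picture shows the fingertips on the tab, a bit rearward (-y) and towards +x. The hose comes close to the camera at upper right. The arm overshot to z 90.7 with light contact, so I raise it and correct laterally.

jog_arm([
  [[0, 0, 0, 0, 0, -10, -1], [0, 0.003, 0.004, 3, 2.5, 0, -1], [0, 0.002, 0.003, 3, 2.5, 0, -1], [0, 0, 0, 0, 0, 0, -1], [0, 0, 0, 0, 0, 0, -1]],
])

```text
clock: 4.4
ee_pos: [625.7, -297.0, 104.9]
ee_rot: [0.783, -0.622, 0.002, 0.001]
ft_force: [-0.3, -0.1, -0.1]
opening: 0.1
```

```bash
python3 - <<'E'
from h import *
s=sense(); print(s["ft_force"],s["joint_pos"]); plan([626.6,-295.3,92],-76.7,1)
E
```

```text
[-0.25016202 -0.06468808 -0.07700482] [-0.01383911  0.78548211  0.62117115  1.78814787 -0.62775229  0.77176575
 -0.40872098]
[-0.001, -0.004, -0.003, -1.5, -1.3, 12.9]
```

jog_arm([
  [[0, -0.002, -0.002, -1.2, -1.2, 4, -1], [0, -0.001, 0, 0, 0, 4, -1], [0, 0, 0, 0, 0, 0, -1], [0, 0, 0, 0, 0, 0, -1]],
])

```text
clock: 4.8
ee_pos: [626.4, -295.0, 95.8]
ee_rot: [0.784, -0.621, 0.0, -0.0]
ft_force: [-1.1, -1.1, 0.3]
opening: 0.1
```

jog_arm([
  [[0, 0, 0, 0, 0, 0, -1], [0, 0, 0, 0, 0, 0, -1], [0, 0, 0, 0, 0, 0, -1]],
])

```text
clock: 5.1
ee_pos: [626.4, -294.8, 95.5]
ee_rot: [0.784, -0.621, -0.0, -0.0]
ft_force: [0.3, 0.3, 0.8]
opening: -0.2
```

jog_arm([
  [[0, 0, 0, 0, 0, 3, -1], [0, 0, 0, 0, 0, 2, -1], [0, 0, 0, 0, 0, 0, -1], [0, 0, 0, 0, 0, 0, -1]],
])

```text
clock: 5.5
ee_pos: [626.6, -295.1, 91.1]
ee_rot: [0.784, -0.621, 0.0, -0.001]
ft_force: [-1.0, 1.5, 3.0]
opening: -0.4
```

jog_arm([
  [[0, 0, 0, 0, 0, 1, -1], [0, 0, 0, 0, 0, 0, -1], [0, 0, 0, 0, 0, 0, -1]],
])

```text
clock: 5.8
ee_pos: [626.6, -295.1, 90.6]
ee_rot: [0.784, -0.621, 0.0, -0.001]
ft_force: [-0.9, -0.3, 2.9]
opening: 0.2
```

jog_arm([
  [[0, 0, 0, 0, 0, 1.5, -1], [0, 0, 0, 0, 0, 1, -1], [0, 0, 0, 0, 0, 0.5, -1], [0, 0, 0, 0, 0, 0.2, -1]],
])

```text
clock: 6.2
ee_pos: [626.7, -295.0, 87.8]
ee_rot: [0.784, -0.621, 0.0, -0.001]
ft_force: [-1.2, 1.5, 5.1]
opening: 0.1
```

jog_arm([
  [[0, 0, 0, 0, 0, 0.2, -1], [0, 0, 0, 0, 0, 0.2, -1]],
])

```text
clock: 6.4
ee_pos: [626.7, -295.0, 87.6]
ee_rot: [0.784, -0.621, 0.0, -0.001]
ft_force: [-1.1, 0.9, 4.5]
opening: -0.2
```

jog_arm([
  [[0, 0, 0, 0, 1.5, 0.2, -1], [0, 0, 0, 0, 1.5, 0.2, -1], [0, 0, 0, 0, 1, 0.2, -1], [0, 0, 0, 0, 1, 0.2, -1]],
])

```text
clock: 6.8
ee_pos: [626.5, -295.1, 87.9]
ee_rot: [0.785, -0.62, 0.003, -0.004]
ft_force: [3.6, 1.2, 4.6]
opening: 0.1
```

jog_arm([
  [[0, 0, 0, 0, 1, 0.2, -1], [0, 0, 0, 0, 1, 0.2, -1], [0, 0, 0, 0, 1, 0.2, -1]],
])

```text
clock: 7.1
ee_pos: [626.3, -295.2, 87.8]
ee_rot: [0.785, -0.619, 0.005, -0.005]
ft_force: [2.9, 2.0, 4.4]
opening: -0.1
```

jog_arm([
  [[0, 0, 0, 0, 2, 0.3, -1], [0, 0, 0, 0, 2, 0.3, -1]],
])

```text
clock: 7.3
ee_pos: [623.5, -296.4, 87.5]
ee_rot: [0.785, -0.619, 0.006, -0.005]
ft_force: [3.5, 1.1, 4.6]
opening: -0.2
```

```bash
cat >> h.py <<'E'
O=np.array([627.0,-295.3])  # tab start, world
def st():
    s=sense(); r=R.from_quat(s["ee_rot"]); y=np.array([-.973,-.23]); x=np.array([-.23,.973])
    f=np.array(s["ft_force"]); p=np.array(s["ee_pos"])
    print("t%.2f slide-dir y %.1f x %.1f z %.1f | F along y %.1f x %.1f z %.1f | fix rot"%(s["clock"],y@(p[:2]-O),x@(p[:2]-O),p[2],y@f[:2],x@f[:2],f[2]),np.round((r.inv()*down(-76.7)).as_rotvec(),3))
E
python3 -c "
from h import *
st()"
```

```text
t7.30 slide-dir y 3.6 x -0.3 z 87.5 | F along y -3.7 x 0.3 z 4.6 | fix rot [-0.016 -0.004  0.003]
```

jog_arm([
  [[-0.006, -0.002, 0.002, 0, 1.5, 0.3, -1], [-0.006, -0.002, 0, 0, 1.5, 0.3, -1]],
])

```text
clock: 7.5
ee_pos: [621.9, -296.8, 87.3]
ee_rot: [0.784, -0.62, 0.002, -0.003]
ft_force: [4.6, 1.8, 4.5]
opening: 0.1
```

```bash
python3 -c "
from h import *
st()"
```

```text
t7.50 slide-dir y 5.3 x -0.3 z 87.3 | F along y -4.8 x 0.7 z 4.5 | fix rot [-0.007 -0.     0.001]
```

jog_arm([
  [[-0.003, 0, 0, 0, 1.5, 0.3, -1], [-0.003, 0, 0, 0, 1.5, 0.3, -1]],
])

```text
clock: 7.7
ee_pos: [621.3, -297.0, 87.2]
ee_rot: [0.785, -0.62, 0.001, -0.001]
ft_force: [4.6, 1.1, 4.3]
opening: -0.3
```

```bash
python3 -c "
from h import *
st()
im=capture('wrist'); cv2.imwrite('pics/w3.png',cv2.resize(im[150:300,230:410],None,fx=4,fy=4,interpolation=cv2.INTER_CUBIC))
st()"
```

```text
t7.70 slide-dir y 6.0 x -0.4 z 87.2 | F along y -4.8 x 0.0 z 4.3 | fix rot [-0.004 -0.001  0.002]
t7.75 slide-dir y 6.0 x -0.4 z 87.1 | F along y -4.7 x 0.9 z 5.3 | fix rot [-0.003 -0.001  0.002]
```

View pics/w3.png

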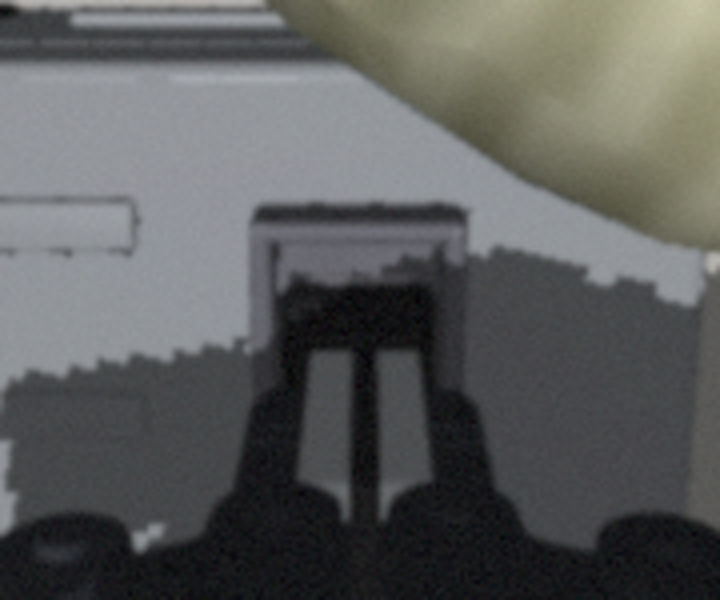

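The tab is partly slid. Its rear edge is at raw row ≈221, columns 301–338, and a black strip shows ahead of the finger. Computing how far the tab has moved.

```bash
python3 - <<'E'
from h import *
w=camw("wrist"); y=np.array([-.973,-.23])
Rm=R.from_euler('z',103.27,degrees=True).as_matrix(); m=np.array([583.4,-288,0])
for r,z in((221,87),(221,74),(150+352/4,87),(150+210/4,84),(150+242/4,84)):
    p=onz(w,(320,r),z); print(r,z,Rm.T@(p-m))
E
```

```text
221 87 [-17.19269218 -53.98874652  87.        ]
221 74 [-17.18694063 -49.51217831  74.        ]
238.0 87 [-17.21835571 -44.85967268  87.        ]
202.5 84 [-17.16377441 -62.77022637  84.        ]
210.5 84 [-17.17558991 -58.56719559  84.        ]
```

jog_arm([
  [[-0.002, 0, 0.001, 0, 2, 0.3, -1], [-0.002, 0, 0, 0, 2, 0.3, -1]],
])

```text
clock: 7.95
ee_pos: [619.9, -297.3, 87.1]
ee_rot: [0.785, -0.62, 0.002, -0.001]
ft_force: [4.5, 1.8, 5.9]
opening: -0.1
```

```bash
python3 -c "
from h import *
st()"
```

```text
t7.95 slide-dir y 7.4 x -0.4 z 87.1 | F along y -4.8 x 0.7 z 5.9 | fix rot [-0.003 -0.002  0.002]
```

jog_arm([
  [[-0.002, -0.001, 0.001, 0, 2, 0.3, -1], [-0.002, -0.001, 0.001, 0, 2, 0.3, -1], [-0.002, 0, 0, 0, 2, 0.3, -1], [-0.002, 0, 0, 0, 2, 0.3, -1]],
])

```text
clock: 8.35
ee_pos: [617.0, -298.0, 87.2]
ee_rot: [0.785, -0.62, 0.001, -0.0]
ft_force: [4.9, 1.6, 4.6]
opening: 0.0
```

```bash
python3 -c "
from h import *
st()"
```

```text
t8.35 slide-dir y 10.4 x -0.3 z 87.2 | F along y -5.1 x 0.4 z 4.6 | fix rot [-0.002 -0.001  0.001]
```

Rows of 2 mm stall at roughly 7–8 N, so the push is force-limited. I'll continue in short batches and watch for the stall.

jog_arm([
  [[-0.002, -0.001, 0.001, 0, 2, 0.3, -1], [-0.002, 0, 0, 0, 2, 0.3, -1], [-0.002, 0, 0, 0, 2, 0.3, -1]],
])

```text
clock: 8.65
ee_pos: [614.7, -298.5, 87.1]
ee_rot: [0.785, -0.62, 0.001, 0.0]
ft_force: [4.9, 2.4, 5.7]
opening: 0.2
```

jog_arm([
  [[-0.002, 0, 0, 0, 2, 0.3, -1], [-0.002, 0, 0, 0, 2, 0.3, -1]],
])

```text
clock: 8.85
ee_pos: [613.2, -298.9, 87.1]
ee_rot: [0.785, -0.619, 0.001, 0.001]
ft_force: [5.5, 2.7, 6.1]
opening: 0.0
```

```bash
python3 -c "
from h import *
st()"
```

```text
t8.85 slide-dir y 14.3 x -0.4 z 87.1 | F along y -6.0 x 1.3 z 6.1 | fix rot [ 0.    -0.002  0.003]
```

jog_arm([
  [[-0.001, -0.001, 0.001, 0, 2, 0.2, -1], [-0.001, -0.001, 0.001, 0, 2, 0.2, -1], [-0.001, 0, 0, 0, 2, 0.2, -1]],
])

```text
clock: 9.15
ee_pos: [610.9, -299.5, 87.3]
ee_rot: [0.785, -0.62, 0.001, -0.0]
ft_force: [5.0, 2.1, 4.2]
opening: -0.0
```

jog_arm([
  [[-0.001, 0, 0, 0, 2, 0.2, -1], [-0.001, 0, 0, 0, 2, 0.2, -1], [-0.001, 0, 0, 0, 2, 0.2, -1]],
])

```text
clock: 9.45
ee_pos: [608.3, -300.1, 87.3]
ee_rot: [0.785, -0.619, 0.002, -0.0]
ft_force: [4.3, 2.3, 5.2]
opening: -0.1
```

```bash
python3 -c "
from h import *
st()"
```

```text
t9.45 slide-dir y 19.3 x -0.4 z 87.3 | F along y -4.7 x 1.2 z 5.2 | fix rot [-0.003 -0.003  0.003]
```

jog_arm([
  [[-0.002, -0.001, 0.001, 0, 2, 0.2, -1], [-0.002, -0.001, 0.001, 0, 2, 0.2, -1], [-0.001, -0.001, 0.001, 0, 2, 0.2, -1]],
])

```text
clock: 9.75
ee_pos: [605.8, -300.7, 87.3]
ee_rot: [0.785, -0.62, 0.001, -0.001]
ft_force: [3.7, 2.5, 4.6]
opening: 0.2
```

jog_arm([
  [[-0.001, 0, 0, 0, 2, 0.2, -1], [-0.001, 0, 0, 0, 2, 0.2, -1], [-0.001, 0, 0, 0, 2, 0.2, -1]],
])

```text
clock: 10.05
ee_pos: [603.1, -301.3, 87.3]
ee_rot: [0.785, -0.619, 0.002, -0.001]
ft_force: [4.2, 1.8, 4.8]
opening: 0.1
```

```bash
python3 -c "
from h import *
st()"
```

```text
t10.05 slide-dir y 24.6 x -0.4 z 87.3 | F along y -4.5 x 0.8 z 4.8 | fix rot [-0.004 -0.002  0.003]
```

jog_arm([
  [[-0.002, -0.001, 0.001, 0, 2, 0.2, -1], [-0.002, -0.001, 0.001, 0, 2, 0.2, -1], [-0.001, -0.001, 0.001, 0, 2, 0.2, -1]],
])

```text
clock: 10.35
ee_pos: [600.5, -301.9, 87.3]
ee_rot: [0.785, -0.62, 0.001, -0.001]
ft_force: [4.7, 1.7, 4.7]
opening: 0.1
```

jog_arm([
  [[-0.002, 0, 0, 0, 2, 0.2, -1], [-0.002, 0, 0, 0, 2, 0.2, -1]],
])

```text
clock: 10.55
ee_pos: [600.2, -302.0, 87.5]
ee_rot: [0.785, -0.62, 0.002, -0.001]
ft_force: [6.1, 1.6, 4.6]
opening: 0.0
```

```bash
python3 -c "
from h import *
st()"
```

```text
t10.55 slide-dir y 27.7 x -0.4 z 87.5 | F along y -6.3 x 0.2 z 4.6 | fix rot [-0.005 -0.001  0.002]
```

jog_arm([
  [[-0.003, 0, 0.001, 0, 2.1, 0.2, -1], [-0.003, 0, 0, 0, 2.1, 0.2, -1]],
])

```text
clock: 10.75
ee_pos: [600.1, -302.0, 87.8]
ee_rot: [0.785, -0.619, 0.002, -0.001]
ft_force: [6.4, 2.2, 4.2]
opening: 0.1
```

```bash
python3 -c "
from h import *
st()"
```

```text
t10.75 slide-dir y 27.7 x -0.4 z 87.8 | F along y -6.7 x 0.7 z 4.2 | fix rot [-0.004 -0.003  0.003]
```

Push rose to 6.7 N with no further motion for four rows, so the tab is home against its stop (finger travel 27.7 mm). Now I back off slightly and lift clear.

jog_arm([
  [[0, 0, 0, 0, -1, 0, -1], [0, 0, 0, 0, 0, -10, -1], [0, 0, 0, 0, 0, -20, -1], [0, 0, 0, 0, 0, -20, -1], [0, 0, 0, 0, 0, -20, 0.2], [0, 0, 0, 0, 0, -10, 0.2]],
])

```text
clock: 11.35
ee_pos: [587.4, -302.8, 164.6]
ee_rot: [0.784, -0.621, -0.009, 0.006]
ft_force: [0.3, -0.5, -0.2]
opening: 28.4
```

```bash
python3 -c "
from h import *
st(); plan([530.4,-281,150],13.3,12,show=12)"
```

```text
t11.35 slide-dir y 40.2 x 1.9 z 164.6 | F along y -0.1 x -0.6 z -0.2 | fix rot [ 0.021  0.006 -0.002]
[0.001, 0.002, -0.131, -2.8, 4.2, 1.3]
[0.001, 0.002, -0.131, -3.4, 3.8, 1.3]
[0.001, 0.002, -0.131, -3.8, 3.3, 1.3]
[0.001, 0.002, -0.131, -4.2, 2.8, 1.3]
[0.001, 0.002, -0.131, -4.6, 2.2, 1.3]
[0.001, 0.002, -0.131, -4.8, 1.6, 1.3]
[0.001, 0.002, -0.131, -5.0, 0.9, 1.3]
[0.001, 0.002, -0.131, -5.1, 0.3, 1.3]
[0.001, 0.002, -0.131, -5.1, -0.4, 1.2]
[0.001, 0.002, -0.131, -5.0, -1.0, 1.2]
[0.001, 0.002, -0.131, -4.8, -1.7, 1.2]
[0.001, 0.002, -0.131, -4.5, -2.3, 1.2]
```

jog_arm([
  [[0, 0, -0.13, -3, 4, 0, 0.2], [0, 0, -0.13, -3, 4, 0, 0.2], [0, 0, -0.13, -4, 3, 0, 0.2], [0, 0, -0.13, -4, 3, 0, 0.2], [0, 0, -0.13, -4, 2, 0, 0.2], [0, 0, -0.13, -5, 1.5, 0, 0.2], [0, 0, -0.13, -5, 1, 0, 0.2], [0, 0, -0.13, -5, 0, 0, 0.2], [0, 0, -0.13, -5, 0, 0, 0.2], [0, 0, -0.13, -5, -1, 0, 0.2]],
])

```text
clock: 12.35
ee_pos: [514.8, -288.0, 159.5]
ee_rot: [0.999, 0.002, -0.032, -0.001]
ft_force: [-0.3, -0.4, -0.0]
opening: 51.4
```

```bash
python3 -c "
from h import *
s=sense();print(s['joint_pos']); plan([530.4,-281,150],13.3,4,show=12)"
```

```text
[ 0.19075061  0.55494011  0.32573459  1.94822705 -0.21376547  0.73207253
  0.64370292]
[-0.002, 0.016, -0.057, 4.0, -1.7, 2.1]
[-0.002, 0.016, -0.057, 4.1, -1.5, 2.2]
[-0.002, 0.016, -0.057, 4.2, -1.3, 2.2]
[-0.002, 0.016, -0.057, 4.2, -1.0, 2.3]
```

jog_arm([
  [[0, 0.015, -0.06, 4, -1.5, 2, 0.2], [0, 0.015, -0.05, 4, -1.5, 2, 0.2], [0, 0.015, -0.05, 3, -1, 2, 0.2], [0, 0.01, -0.04, 2, -1, 2, 0.2], [0, 0, 0, 0, 0, 0, 0.2], [0, 0, 0, 0, 0, 0, 0.2]],
])

```text
clock: 12.95
ee_pos: [511.5, -283.2, 145.6]
ee_rot: [0.994, 0.104, -0.016, -0.008]
ft_force: [-0.0, -0.1, 0.5]
opening: 51.1
```

```bash
python3 - <<'E'
from h import *
np.set_printoptions(precision=1,suppress=True)
s=sense();print(s['ee_pos'],s['ft_force']); plan([530.4,-281,110],13.3,3)
im=capture("wrist"); cv2.imwrite("pics/w4.png",cv2.resize(im[40:300,160:480],None,fx=2.3,fy=2.3,interpolation=cv2.INTER_CUBIC))
w=camw("wrist",s); Rm=R.from_euler('z',103.27,degrees=True).as_matrix(); m=np.array([583.4,-288,0])
for k,v in dict(tab23=(-17,-17.5,92),tabrear=(-17,-31.5,92),grip=(19,50,101),g1=(19,38,101),g2=(19,62,101),pivot=(-47,50,82)).items():
    u=proj(w,Rm@v+m); print(k,u,(u-[160,40])*2.3)
E
```

```text
[ 511.5 -283.2  145.6] [-0.  -0.1  0.5]
[-0.006, 0.01, -0.008, 6.7, 0.8, 11.7]
[-0.006, 0.01, -0.008, 6.5, 0.8, 11.7]
[-0.006, 0.01, -0.008, 6.4, 0.8, 11.8]
tab23 [444.  271.6] [653.2 532.8]
tabrear [464.  271.5] [699.1 532.5]
grip [349.9 229.1] [436.8 435. ]
g1 [368.2 228.9] [478.8 434.5]
g2 [331.7 229.3] [395.  435.4]
pivot [348.1 301.1] [432.5 600.6]
```

View pics/w4.png

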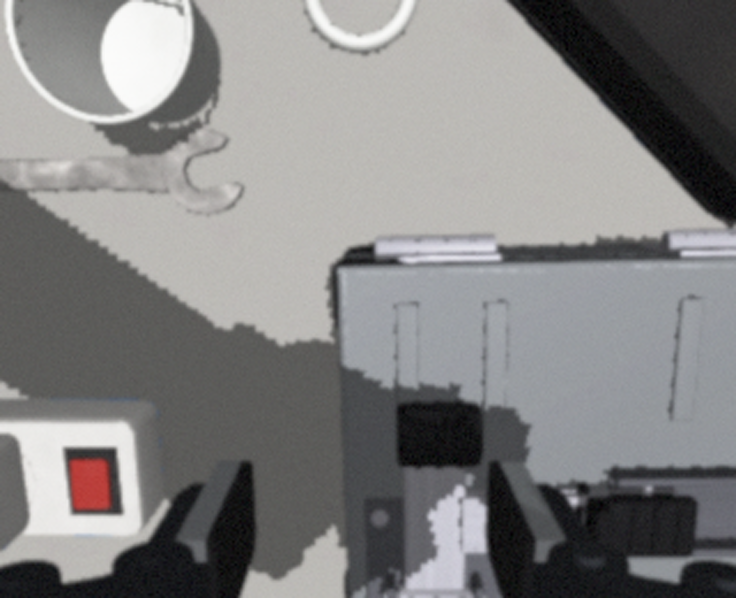

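The roller is at crop (440,435), 1 mm from the prediction. The tab's rear is at crop column 697, matching about 23 mm of slide. Centring over the roller.

jog_arm([
  [[-0.006, 0.01, -0.008, 6, 0.5, 5, 0.2], [-0.006, 0.01, -0.008, 6, 0.5, 5, 0.2], [-0.005, 0.005, -0.005, 4, 0.5, 2, 0.2], [0, 0, 0, 0, 0, 0, 0.2], [0, 0, 0, 0, 0, 0, 0.2]],
])

```text
clock: 13.5
ee_pos: [528.2, -280.7, 131.5]
ee_rot: [0.993, 0.115, -0.002, 0.0]
ft_force: [0.3, -0.1, -0.1]
opening: 50.9
```

```bash
python3 -c "
from h import *
print(sense()['ft_force']); plan([531,-281,110],13.3,1)"
```

```text
[ 0.32786664 -0.11649    -0.05886181]
[-0.0, 0.004, -0.001, 2.7, 0.9, 21.5]
```

jog_arm([
  [[0, 0.003, 0, 2.2, 0.8, 9, 0.2], [0, 0, 0, 0, 0, 9, 0.2], [0, 0, 0, 0, 0, 0, 0.2], [0, 0, 0, 0, 0, 0, 0.2]],
])

```text
clock: 13.9
ee_pos: [530.7, -281.1, 111.8]
ee_rot: [0.993, 0.115, -0.0, -0.0]
ft_force: [0.3, 0.4, 0.3]
opening: 51.1
```

```bash
python3 -c "
from h import *
print(sense()['ft_force']); plan([531,-281,87],13.3,1)"
```

```text
[0.26731955 0.44906906 0.27411152]
[-0.0, 0.001, -0.001, 0.3, 0.0, 24.8]
```

jog_arm([
  [[0, 0, 0, 0, 0, 10, 0.2], [0, 0, 0, 0, 0, 10, 0.2], [0, 0, 0, 0, 0, 3, 0.2], [0, 0, 0, 0, 0, 0, 0.2], [0, 0, 0, 0, 0, 0, 0.2]],
])

```text
clock: 14.4
ee_pos: [530.2, -281.1, 86.3]
ee_rot: [0.993, 0.115, -0.001, -0.0]
ft_force: [0.9, -0.4, 0.6]
opening: 50.9
```

jog_arm([
  [[0, 0, 0, 0, 0, 0, -0.3], [0, 0, 0, 0, 0, 0, -0.5], [0, 0, 0, 0, 0, 0, -0.8], [0, 0, 0, 0, 0, 0, -0.8], [0, 0, 0, 0, 0, 0, -0.8]],
], newtons=30)

```text
clock: 14.9
ee_pos: [529.8, -281.4, 86.8]
ee_rot: [0.993, 0.116, -0.001, 0.0]
ft_force: [-1.1, -1.0, -1.1]
opening: 23.4
```

```bash
python3 -c "
from h import *
print(sense()['ft_force'],sense()['joint_pos']); plan([531,-281,87],13.3,1)"
```

```text
[-1.05777145 -1.02326656 -1.12927406] [ 0.27585904  0.64019642  0.1935933   1.99690547 -0.22835377  0.52660548
  0.86218727]
[-0.0, 0.002, -0.0, 1.3, -0.1, -0.2]
```

jog_arm([
  [[0, 0, 0, 0, 0.3, -1, -0.8], [0, 0, 0, 0, 0.3, -1, -0.8], [0, 0, 0, 0, 0.3, -1, -0.8], [0, 0, 0, 0, 0.3, -1, -0.8]],
])

```text
clock: 15.3
ee_pos: [529.9, -282.0, 89.2]
ee_rot: [0.993, 0.116, -0.002, -0.0]
ft_force: [1.3, -0.9, -6.6]
opening: 23.4
```

jog_arm([
  [[0, 0, 0, 0, 0, 0, -0.8]],
])

```text
clock: 15.4
ee_pos: [529.9, -282.1, 89.2]
ee_rot: [0.993, 0.115, -0.002, -0.0]
ft_force: [0.0, -0.9, -4.2]
opening: 23.3
```

jog_arm([
  [[0, 0, 0, 0, 0, 0, -0.8], [0, 0, 0, 0, 0, 0, -0.8]],
])

```text
clock: 15.6
ee_pos: [529.8, -282.1, 89.3]
ee_rot: [0.993, 0.115, -0.002, -0.0]
ft_force: [-0.3, -0.9, -6.7]
opening: 23.5
```

```bash
python3 -c "
from h import *
s=sense();print(s['ft_force'],s['ee_pos'],s['ft_torque'])
w=capture('wrist'); cv2.imwrite('pics/w5.png',w)
t=capture('top'); cv2.imwrite('pics/t5.png',t)"
```

```text
[-0.293648   -0.93356571 -6.73523678] [ 529.84756547 -282.10185696   89.26499516] [ 0.08936852 -0.17164427  0.0437549 ]
```

jog_arm([
  [[0, 0, 0, 0, -0.3, 1.5, -0.8], [0, 0, 0, 0, -0.2, 0.5, -0.8], [0, 0, 0, 0, 0, 0, -0.8]],
])

```text
clock: 16.0
ee_pos: [529.8, -281.9, 88.4]
ee_rot: [0.993, 0.115, -0.001, -0.0]
ft_force: [-0.8, -0.8, -2.7]
opening: 23.3
```

```bash
python3 - <<'E'
from h import *
np.set_printoptions(precision=1,suppress=True)
s=sense();print(s['ft_force'],s['ee_pos'])
a=cv2.resize(cv2.imread("pics/w5.png")[190:330,300:500],None,fx=3.6,fy=3.6,interpolation=cv2.INTER_CUBIC)
cv2.imwrite("pics/w5c.png",a)
E
```

```text
[-0.8 -0.8 -2.7] [ 529.8 -281.9   88.4]
```

View pics/w5c.png

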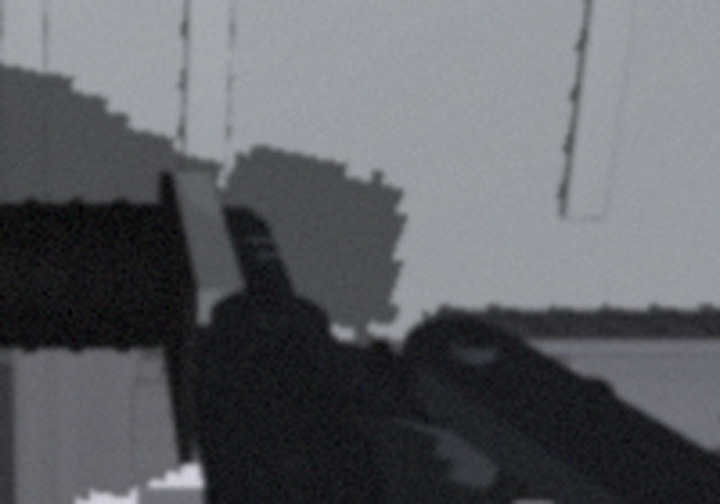

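The lever seems held: about -6 N after roughly 2 mm of lift. The crop shows the roller properly pinched, but not the tongue. I won't heave on it. I'll release, go back to the tab and re-seat it by pushing on the ridge only, without pressing down, so that leaving can't drag it back.

jog_arm([
  [[0, 0, 0, 0, -0.2, 1, -0.8], [0, 0, 0, 0, 0, 0.5, -0.4], [0, 0, 0, 0, 0, 0, 0.2], [0, 0, 0, 0, 0, 0, 0.2], [0, 0, 0, 0, 0, 0, 0.2]],
])

```text
clock: 16.5
ee_pos: [530.9, -282.0, 88.0]
ee_rot: [0.993, 0.115, -0.0, 0.0]
ft_force: [0.4, 0.5, -0.1]
opening: 51.1
```

jog_arm([
  [[0, 0, 0, 0, 0, -15, 0.2], [0, 0, 0, 0, 0, -20, 0.2], [0, 0, 0, 0, 0, -20, 0.2], [0, 0, 0, 0, 0, 0, -0.5], [0, 0, 0, 0, 0, 0, -1]],
])

```text
clock: 17.0
ee_pos: [531.2, -282.1, 147.7]
ee_rot: [0.993, 0.115, 0.0, 0.001]
ft_force: [-0.8, 1.1, -0.1]
opening: 23.2
```

```bash
python3 -c "
from h import *
print(sense()['ft_force'],sense()['joint_pos']); plan([604.6,-300,150],-76.7,12,show=12)"
```

```text
[-0.76405306  1.07954002 -0.06721635] [ 0.24900104  0.55330124  0.2300223   1.96633936 -0.20063722  0.64226168
  0.83772766]
[0.0, -0.0, 0.131, 5.6, 2.8, -0.2]
[0.0, -0.0, 0.131, 5.9, 2.1, -0.2]
[0.0, -0.0, 0.131, 6.2, 1.3, -0.2]
[0.0, -0.0, 0.131, 6.3, 0.5, -0.2]
[0.0, -0.0, 0.131, 6.3, -0.3, -0.2]
[0.0, -0.0, 0.131, 6.2, -1.2, -0.2]
[0.0, -0.0, 0.131, 6.0, -2.0, -0.2]
[0.0, -0.0, 0.131, 5.7, -2.7, -0.2]
[0.0, -0.0, 0.131, 5.3, -3.4, -0.2]
[0.0, -0.0, 0.131, 4.8, -4.1, -0.2]
[0.0, -0.0, 0.131, 4.2, -4.7, -0.2]
[0.0, -0.0, 0.131, 3.6, -5.2, -0.2]
```

jog_arm([
  [[0, 0, 0.13, 5, 2.5, 0, -1], [0, 0, 0.13, 5.5, 2, 0, -1], [0, 0, 0.13, 6, 1, 0, -1], [0, 0, 0.13, 6, 0.5, 0, -1], [0, 0, 0.13, 6, 0, 0, -1], [0, 0, 0.13, 6, -1, 0, -1], [0, 0, 0.13, 6, -2, 0, -1], [0, 0, 0.13, 5.5, -3, 0, -1], [0, 0, 0.13, 5, -3, 0, -1], [0, 0, 0.13, 5, -4, 0, -1]],
])

```text
clock: 18.0
ee_pos: [586.5, -295.4, 142.0]
ee_rot: [0.846, -0.532, -0.005, 0.0]
ft_force: [0.2, -0.3, 1.0]
opening: -0.2
```

```bash
python3 -c "
from h import *
plan([604.6,-300,130],-76.7,4,show=12)"
```

```text
[0.002, 0.002, 0.054, 3.0, -3.6, 2.9]
[0.002, 0.002, 0.054, 2.8, -3.8, 3.0]
[0.002, 0.002, 0.054, 2.6, -3.9, 3.0]
[0.002, 0.002, 0.054, 2.4, -4.0, 3.0]
```

jog_arm([
  [[0.002, 0.002, 0.05, 3, -4, 3, -1], [0.002, 0.002, 0.05, 3, -4, 3, -1], [0.002, 0.002, 0.05, 2, -3.5, 3, -1], [0, 0, 0.04, 1, -2, 2, -1], [0, 0, 0, 0, 0, 0, -1], [0, 0, 0, 0, 0, 0, -1]],
])

```text
clock: 18.6
ee_pos: [601.8, -296.1, 125.2]
ee_rot: [0.79, -0.613, -0.005, 0.001]
ft_force: [-0.2, 0.3, -0.8]
opening: 0.1
```

```bash
python3 - <<'E'
from h import *
np.set_printoptions(precision=1,suppress=True)
st(); plan([605.1,-300.2,105],-76.7,1)
s=sense(); im=capture("wrist"); cv2.imwrite("pics/w6.png",cv2.resize(im[100:280,230:430],None,fx=3.6,fy=3.3,interpolation=cv2.INTER_CUBIC))
w=camw("wrist",s); Rm=R.from_euler('z',103.27,degrees=True).as_matrix(); m=np.array([583.4,-288,0])
for sl in(20,22,24,26):
  print(sl,[((proj(w,Rm@np.array(v)+m)-[230,100])*[3.6,3.3]) for v in((-17,-54.5+sl,92),(-17,-20.5+sl,99))])
E
```

```text
t18.60 slide-dir y 24.7 x 5.0 z 125.2 | F along y 0.1 x 0.4 z -0.8 | fix rot [0. 0. 0.]
[0.008, 0.006, 0.019, 5.0, -2.4, 20.1]
20 [array([358.3, 343.5]), array([353.4, 528.9])]
22 [array([357.9, 353.9]), array([353.1, 538.6])]
24 [array([357.6, 364.2]), array([352.8, 548.2])]
26 [array([357.3, 374.5]), array([352.5, 557.8])]
```

View pics/w6.png

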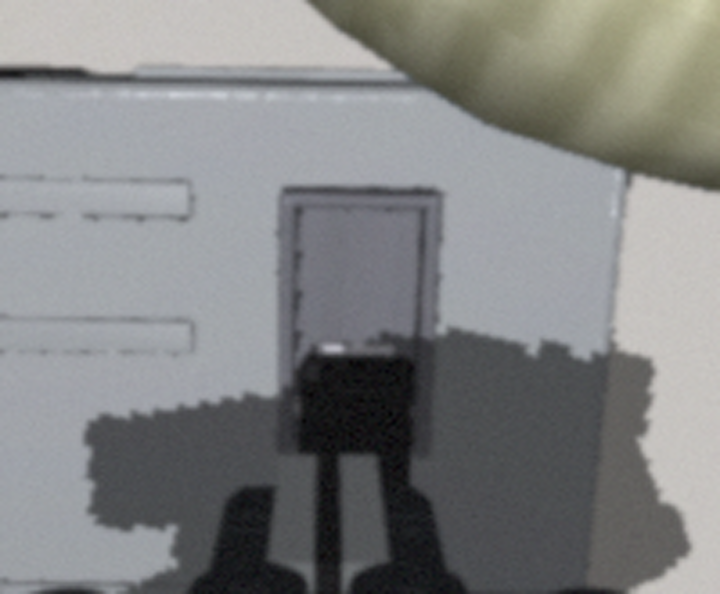

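The tab's rear is at row 355, so slide ≈ 22.3 mm, against about 24.7 mm at the stall. It did creep back about 2 mm when I backed off. I'll lower behind the ridge and push on it without pressing.

jog_arm([
  [[0.006, 0.004, 0.015, 4.2, -2.2, 3, -1], [0, 0, 0, 0, 0, 8, -1], [0, 0, 0, 0, 0, 0, -1], [0, 0, 0, 0, 0, 0, -1]],
])

```text
clock: 19.05
ee_pos: [604.6, -300.0, 113.2]
ee_rot: [0.785, -0.619, -0.001, -0.0]
ft_force: [-0.4, -0.2, -0.1]
opening: -0.2
```

```bash
python3 -c "
from h import *
st(); plan([605.4,-300.2,95],-76.7,1)"
```

```text
t19.05 slide-dir y 22.9 x 0.6 z 113.2 | F along y 0.4 x -0.1 z -0.1 | fix rot [0.001 0.002 0.003]
[0.001, 0.002, 0.003, 0.5, -0.8, 18.2]
```

jog_arm([
  [[0, 0.001, 0.002, 0.5, -1.2, 8, -1], [0, 0, 0, 0, 0, 7, -1], [0, 0, 0, 0, 0, 1, -1], [0, 0, 0, 0, 0, 0, -1], [0, 0, 0, 0, 0, 0, -1]],
])

```text
clock: 19.55
ee_pos: [605.7, -300.0, 95.4]
ee_rot: [0.784, -0.62, -0.001, 0.0]
ft_force: [-1.1, 0.0, 0.3]
opening: 0.1
```

```bash
python3 -c "
from h import *
st()"
```

```text
t19.55 slide-dir y 21.8 x 0.3 z 95.4 | F along y 1.0 x 0.3 z 0.3 | fix rot [0.002 0.002 0.001]
```

jog_arm([
  [[0, 0, 0, 0, 0.8, 1.2, -1], [0, 0, 0, 0, 1, 0, -1], [0, 0, 0, 0, 1.2, 0, -1], [0, 0, 0, 0, 1.5, 0, -1]],
])

```text
clock: 19.95
ee_pos: [601.5, -301.3, 94.7]
ee_rot: [0.785, -0.62, -0.001, 0.0]
ft_force: [-0.2, 0.3, 0.2]
opening: 0.4
```

jog_arm([
  [[0, 0, 0, 0, 1.8, 0, -1], [0, 0, 0, 0, 2, 0, -1]],
])

```text
clock: 20.15
ee_pos: [600.1, -301.6, 95.0]
ee_rot: [0.785, -0.62, 0.001, -0.001]
ft_force: [5.4, 0.8, -3.5]
opening: -0.3
```

```bash
python3 -c "
from h import *
st()"
```

```text
t20.15 slide-dir y 27.7 x 0.0 z 95.0 | F along y -5.5 x -0.4 z -3.5 | fix rot [-0.003 -0.     0.001]
```

jog_arm([
  [[-0.002, 0, 0, 0, 2, 0, -1], [-0.002, 0, 0, 0, 2, 0, -1]],
])

```text
clock: 20.35
ee_pos: [600.0, -301.6, 95.1]
ee_rot: [0.785, -0.619, 0.002, -0.001]
ft_force: [5.0, 0.1, -3.6]
opening: 0.0
```

```bash
python3 -c "
from h import *
st()"
```

```text
t20.35 slide-dir y 27.7 x 0.1 z 95.1 | F along y -4.9 x -1.0 z -3.6 | fix rot [-0.005 -0.002  0.003]
```

jog_arm([
  [[-0.003, -0.001, 0.001, 0, 2.4, 0.3, -1], [-0.003, -0.001, 0.001, 0, 2.4, 0.3, -1]],
])

```text
clock: 20.55
ee_pos: [600.0, -301.6, 94.9]
ee_rot: [0.785, -0.619, 0.003, -0.001]
ft_force: [5.5, 0.9, -2.1]
opening: -0.0
```

```bash
python3 -c "
from h import *
st()"
```

```text
t20.55 slide-dir y 27.7 x 0.0 z 94.9 | F along y -5.5 x -0.4 z -2.1 | fix rot [-0.006 -0.003  0.003]
```

jog_arm([
  [[-0.004, -0.001, 0.001, 0, 3, 0.3, -1], [-0.004, -0.001, 0.001, 0, 3, 0.3, -1]],
])

```text
clock: 20.75
ee_pos: [599.9, -301.6, 95.0]
ee_rot: [0.786, -0.619, 0.003, -0.001]
ft_force: [6.0, 0.9, -3.4]
opening: 0.2
```

```bash
python3 -c "
from h import *
st()"
```

```text
t20.75 slide-dir y 27.8 x 0.1 z 95.0 | F along y -6.0 x -0.5 z -3.4 | fix rot [-0.006 -0.003  0.004]
```

jog_arm([
  [[-0.004, -0.001, 0.001, 0, 4, 0.3, -1], [-0.004, -0.001, 0.001, 0, 4, 0.3, -1]],
])

```text
clock: 20.95
ee_pos: [599.7, -301.6, 95.1]
ee_rot: [0.786, -0.618, 0.004, -0.002]
ft_force: [7.7, 1.0, -4.2]
opening: -0.1
```

```bash
python3 -c "
from h import *
st()"
```

```text
t20.95 slide-dir y 28.0 x 0.1 z 95.1 | F along y -7.7 x -0.8 z -4.2 | fix rot [-0.009 -0.005  0.006]
```

7.7 N at 28.0 mm, rising about 8 N/mm: that is the stop. Backing straight off the ridge with nothing pressed, then up.

jog_arm([
  [[0, 0, 0, 0, -3, 0, -1], [0, 0, 0, 0, -2, -3, -1], [0, 0, 0, 0, 0, -15, -1], [0, 0, 0, 0, 0, -20, -1], [0, 0, 0, 0, 0, -15, 0.2]],
])

```text
clock: 21.45
ee_pos: [598.3, -300.7, 149.2]
ee_rot: [0.786, -0.619, -0.001, 0.001]
ft_force: [1.0, -1.2, 0.5]
opening: 13.4
```

```bash
python3 -c "
from h import *
st(); plan([531,-281,140],13.3,12,show=12)
im=capture('wrist'); s=sense()
cv2.imwrite('pics/w7.png',im); np.save('pics/w7.npy',camw('wrist',s)[1])"
```

```text
t21.45 slide-dir y 29.1 x 1.3 z 149.2 | F along y -0.7 x -1.4 z 0.5 | fix rot [0.003 0.    0.004]
[0.0, 0.0, -0.131, -2.9, 5.1, 0.8]
[0.0, 0.0, -0.131, -3.5, 4.6, 0.8]
[0.0, 0.0, -0.131, -4.1, 4.1, 0.8]
[0.0, 0.0, -0.131, -4.6, 3.6, 0.8]
[0.0, 0.0, -0.131, -5.1, 2.9, 0.8]
[0.0, 0.0, -0.131, -5.4, 2.3, 0.8]
[0.0, 0.0, -0.131, -5.6, 1.5, 0.8]
[0.0, 0.0, -0.131, -5.8, 0.8, 0.8]
[0.0, 0.0, -0.131, -5.8, 0.0, 0.8]
[0.0, 0.0, -0.131, -5.8, -0.7, 0.8]
[0.0, 0.0, -0.131, -5.7, -1.5, 0.8]
[0.0, 0.0, -0.131, -5.4, -2.2, 0.8]
```

jog_arm([
  [[0, 0, -0.13, -2.5, 4, 0, 0.2], [0, 0, -0.13, -3, 4, 0, 0.2], [0, 0, -0.13, -3.5, 3.5, 0, 0.2], [0, 0, -0.13, -4, 3, 0, 0.2], [0, 0, -0.13, -4, 2, 0, 0.2], [0, 0, -0.13, -4.5, 1.5, 0, 0.2], [0, 0, -0.13, -4.5, 1, 0, 0.2], [0, 0, -0.13, -4.5, 0, 0, 0.2], [0, 0, -0.13, -4, 0, 0, 0.2], [0, 0, -0.13, -4, -1, 0, 0.2]],
])

```text
clock: 22.5
ee_pos: [548.9, -292.6, 158.3]
ee_rot: [1.0, 0.006, 0.0, 0.005]
ft_force: [-0.1, -0.2, 0.6]
opening: 51.4
```

```bash
python3 -c "
from h import *
plan([531,-281,130],13.3,4)"
```

```text
[0.003, 0.0, -0.055, -4.5, -3.0, 7.1]
[0.003, 0.0, -0.055, -4.3, -3.3, 7.1]
[0.003, 0.0, -0.055, -4.1, -3.5, 7.1]
[0.003, 0.0, -0.055, -3.9, -3.7, 7.1]
```

jog_arm([
  [[0.003, 0, -0.055, -4.2, -3, 6, 0.2], [0.003, 0, -0.055, -4.2, -3, 6, 0.2], [0.003, 0, -0.05, -4, -3.4, 6, 0.2], [0.002, 0, -0.045, -3, -3, 6, 0.2], [0, 0, 0, 0, 0, 0, 0.2], [0, 0, 0, 0, 0, 0, 0.2]],
])

```text
clock: 23.1
ee_pos: [527.3, -285.5, 136.6]
ee_rot: [0.994, 0.111, -0.001, 0.001]
ft_force: [0.7, -0.2, 0.7]
opening: 51.0
```

```bash
python3 -c "
from h import *
plan([531,-281,110],13.3,1)"
```

```text
[0.002, 0.003, -0.011, 4.6, -3.6, 26.6]
```

jog_arm([
  [[0.002, 0.002, -0.009, 4, -3.3, 10, 0.2], [0, 0, 0, 0, 0, 10, 0.2], [0, 0, 0, 0, 0, 0, 0.2], [0, 0, 0, 0, 0, 0, 0.2]],
])

```text
clock: 23.5
ee_pos: [531.6, -281.6, 115.5]
ee_rot: [0.993, 0.115, 0.0, 0.001]
ft_force: [-0.5, -0.4, 0.1]
opening: 51.5
```

```bash
python3 -c "
from h import *
plan([531,-281,87],13.3,1)"
```

```text
[0.002, 0.0, -0.002, -0.5, -0.8, 28.5]
```

jog_arm([
  [[0.001, 0, -0.002, -0.5, -0.6, 10, 0.2], [0, 0, 0, 0, 0, 10, 0.2], [0, 0, 0, 0, 0, 6, 0.2], [0, 0, 0, 0, 0, 0, 0.2], [0, 0, 0, 0, 0, 0, 0.2]],
])

```text
clock: 24.0
ee_pos: [530.9, -281.2, 86.5]
ee_rot: [0.993, 0.116, -0.0, 0.0]
ft_force: [-0.1, 0.1, -0.4]
opening: 51.2
```

jog_arm([
  [[0, 0, 0, 0, 0, 0, -0.3], [0, 0, 0, 0, 0, 0, -0.5], [0, 0, 0, 0, 0, 0, -0.8], [0, 0, 0, 0, 0, 0, -0.8], [0, 0, 0, 0, 0, 0, -0.8]],
], newtons=30)

```text
clock: 24.5
ee_pos: [529.9, -281.4, 86.9]
ee_rot: [0.993, 0.116, -0.001, 0.0]
ft_force: [0.1, -0.3, -0.7]
opening: 23.2
```

jog_arm([
  [[0, 0, 0, 0, 0.2, -0.6, -0.8], [0, 0, 0, 0, 0.2, -0.6, -0.8]],
])

```text
clock: 24.7
ee_pos: [529.9, -281.7, 87.7]
ee_rot: [0.993, 0.116, -0.001, 0.0]
ft_force: [0.3, -1.3, -5.3]
opening: 23.2
```

jog_arm([
  [[0, 0, 0, 0, 0, 0, -0.8], [0, 0, 0, 0, 0, 0, -0.8]],
])

```text
clock: 24.9
ee_pos: [529.9, -281.6, 87.6]
ee_rot: [0.993, 0.116, -0.001, 0.0]
ft_force: [-0.8, -0.9, -3.2]
opening: 23.1
```

```bash
python3 -c "
from h import *
for i in range(3):
  s=sense();print(s['clock'],np.round(s['ft_force'],1),np.round(s['ee_pos'],1)); capture('top')"
```

```text
24.9 [-0.8 -0.9 -3.2] [ 529.9 -281.6   87.6]
24.95 [ 0.5 -0.1 -2.3] [ 529.9 -281.6   87.5]
25.0 [-0.4 -0.2 -2.8] [ 529.9 -281.6   87.5]
```

Only 0.6–0.8 mm of lift already shows this force, so part of it is pad torsion, because the pinched roller has to turn with the lever. I'll turn the tool with the lever and use a lighter grip.

jog_arm([
  [[0.015, 0, 0, 0, 0.1, -1, -0.8], [0.015, 0, 0, 0, 0.1, -1, -0.8]],
], newtons=20)

```text
clock: 25.25
ee_pos: [529.9, -281.7, 89.5]
ee_rot: [0.993, 0.117, -0.003, -0.015]
ft_force: [0.3, -0.8, -3.4]
opening: 23.2
```

```bash
cat >> h.py <<'E'
G=np.array([529.9,-281.4,86.9])
def st2():
    s=sense(); r=R.from_quat(s["ee_rot"]); v=(down(13.3).inv()*r).as_rotvec(); p=np.array(s["ee_pos"])
    rol=p+r.apply([0,0,-14])-G-[0,0,14]; f=s["ft_force"]; t=s["ft_torque"]; x=np.array([-.23,.973]);y=np.array([-.973,-.23])
    print("t%.2f roller dx %.1f dy %.1f dz %.1f tilt %.3f other %s F x %.1f y %.1f z %.1f tau %s"%(s["clock"],x@rol[:2],y@rol[:2],rol[2],v[0],np.round(v[1:],3),x@f[:2],y@f[:2],f[2],np.round(t,2)))
E
python3 -c "
from h import *
st2();capture('top');st2()"
```

```text
t25.25 roller dx -0.8 dy 0.1 dz 2.6 tilt 0.031 other [-0.003 -0.002] F x -0.8 y -0.1 z -3.4 tau [-0.11 -0.14  0.04]
t25.30 roller dx -0.9 dy 0.0 dz 2.7 tilt 0.033 other [-0.003 -0.001] F x 0.8 y 0.5 z -2.6 tau [ 0.19 -0.03  0.11]
```

jog_arm([
  [[0.015, 0, 0, 0, 0.1, -1, -0.8], [0.015, 0, 0, 0, 0.1, -1, -0.8]],
])

```text
clock: 25.5
ee_pos: [530.0, -282.0, 91.7]
ee_rot: [0.993, 0.116, -0.005, -0.032]
ft_force: [1.6, -1.1, -3.9]
opening: 23.1
```

```bash
python3 -c "
from h import *
st2();capture('top');st2()"
```

```text
t25.50 roller dx -1.5 dy 0.0 dz 4.8 tilt 0.065 other [-0.003 -0.001] F x -1.5 y -1.3 z -3.9 tau [-0.04 -0.13  0.16]
t25.55 roller dx -1.7 dy 0.0 dz 4.9 tilt 0.066 other [-0.002 -0.   ] F x 0.5 y -0.2 z -1.7 tau [ 0.21 -0.05  0.18]
```

The lever passes 4.9 mm with only 2–4 N, so it is free. Planning the rest of the lever arc, with tilt limited to 0.25 rad to keep the wrist off the column.

```bash
cat >> h.py <<'E'
ex=np.array([-.2295,.9733,0]); ey=np.array([-.9733,-.2295,0]); ez=np.array([0,0,1.])
def arc(th,lid=0):  # roller displacement (case x,z) from lever-down
    a=np.arctan2(19,66)+th; q=np.array([-47,82])+np.hypot(66,19)*np.array([np.cos(a),np.sin(a)])
    h=np.array([65,54]); d=q-h; c,s=np.cos(lid),np.sin(lid)
    return h+np.array([c*d[0]+s*d[1],-s*d[0]+c*d[1]])-[19,101]
def arcrows(W):  # W: list of (lever, lid, tilt)
    s=sense(); p=np.array(s["ee_pos"]); r=R.from_quat(s["ee_rot"])
    for th,lid,tl in W:
        d=arc(th,lid); r1=down(13.3)*R.from_rotvec([tl,0,0]); rol=G+[0,0,14]+d[0]*ex+d[1]*ez; p1=rol-r1.apply([0,0,-14])
        print("%.2f %.2f"%(th,lid),np.round((r.inv()*r1).as_rotvec(),3),np.round(r.inv().apply(p1-p),1)); p,r=p1,r1
E
python3 -c "
from h import *
print(sense()['joint_pos']); arcrows([(t,0,min(.25,t)) for t in np.linspace(.13,.6,9)])"
```

```text
[ 0.3262022   0.64342433  0.16218841  1.96171507 -0.25990012  0.60283029
  0.90966265]
0.13 0.00 [0.064 0.002 0.   ] [ 0.   0.2 -3.6]
0.19 0.00 [ 0.059 -0.    -0.   ] [-0.   0.4 -3.9]
0.25 0.00 [ 0.059 -0.     0.   ] [-0.   0.4 -3.9]
0.31 0.00 [0.003 0.    0.   ] [-0.   1.2 -3.8]
0.36 0.00 [0. 0. 0.] [-0.   1.4 -3.8]
0.42 0.00 [0. 0. 0.] [-0.   1.7 -3.7]
0.48 0.00 [0. 0. 0.] [-0.   1.9 -3.6]
0.54 0.00 [0. 0. 0.] [-0.   2.1 -3.5]
0.60 0.00 [0. 0. 0.] [-0.   2.3 -3.3]
```

jog_arm([
  [[0.06, 0.002, 0, 0, 0.2, -3.6, -0.8], [0.06, 0, 0, 0, 0.4, -3.9, -0.8], [0.06, 0, 0, 0, 0.4, -3.9, -0.8], [0, 0, 0, 0, 1.2, -3.8, -0.8], [0, 0, 0, 0, 1.4, -3.8, -0.8], [0, 0, 0, 0, 1.7, -3.7, -0.8]],
])

```text
clock: 26.15
ee_pos: [532.1, -291.3, 112.8]
ee_rot: [0.985, 0.115, -0.015, -0.125]
ft_force: [1.3, -0.9, -8.3]
opening: 23.3
```

```bash
python3 -c "
from h import *
st2();print(arc(.42)); arcrows([(t,0,.25) for t in np.linspace(.48,.9,8)])"
```

```text
t26.15 roller dx -13.6 dy 0.2 dz 25.5 tilt 0.252 other [-0.  0.] F x -1.2 y -1.0 z -8.3 tau [-0.26 -0.36 -0.05]
[-13.48357855  25.26087977]
0.48 0.00 [-0.002  0.    -0.   ] [ 0.2  1.9 -3.4]
0.54 0.00 [0. 0. 0.] [-0.   2.1 -3.5]
0.60 0.00 [0. 0. 0.] [-0.   2.3 -3.4]
0.66 0.00 [0. 0. 0.] [-0.   2.5 -3.3]
0.72 0.00 [0. 0. 0.] [-0.   2.7 -3.1]
0.78 0.00 [0. 0. 0.] [-0.   2.9 -2.9]
0.84 0.00 [0. 0. 0.] [-0.   3.1 -2.7]
0.90 0.00 [0. 0. 0.] [-0.   3.2 -2.6]
```

jog_arm([
  [[0, 0, 0, 0, 1.9, -3.4, -0.8], [0, 0, 0, 0, 2.1, -3.5, -0.8], [0, 0, 0, 0, 2.3, -3.4, -0.8], [0, 0, 0, 0, 2.5, -3.3, -0.8], [0, 0, 0, 0, 2.7, -3.1, -0.8], [0, 0, 0, 0, 2.9, -2.9, -0.8], [0, 0, 0, 0, 3.1, -2.7, -0.8], [0, 0, 0, 0, 3.2, -2.6, -0.8]],
])

```text
clock: 26.95
ee_pos: [537.1, -312.8, 132.3]
ee_rot: [0.985, 0.117, -0.017, -0.128]
ft_force: [-0.2, 2.5, -6.9]
opening: 23.3
```

```bash
python3 -c "
from h import *
st2();print(arc(.9)); arcrows([(t,0,.25) for t in np.linspace(.96,1.15,4)])"
```

```text
t26.95 roller dx -35.8 dy 0.2 dz 44.9 tilt 0.258 other [-0.004 -0.004] F x 2.4 y -0.4 z -6.9 tau [ 0.19 -0.25 -0.12]
[-39.85695338  44.51016543]
0.96 0.00 [-0.008  0.005  0.003] [ 0.2  7.5 -3. ]
1.02 0.00 [0. 0. 0.] [-0.   3.7 -2.3]
1.09 0.00 [0. 0. 0.] [-0.   3.8 -2. ]
1.15 0.00 [0. 0. 0.] [-0.   4.  -1.8]
```

jog_arm([
  [[-0.006, 0.004, 0.002, 0.2, 4.5, -2, -0.8], [0, 0, 0, 0, 4.5, -2, -0.8], [0, 0, 0, 0, 4.5, -2, -0.8], [0, 0, 0, 0, 4, -1.8, -0.8], [0, 0, 0, 0, 4, -1.8, -0.8]],
])

```text
clock: 27.45
ee_pos: [541.8, -332.5, 138.0]
ee_rot: [0.985, 0.116, -0.016, -0.129]
ft_force: [-0.5, 4.6, -3.5]
opening: 23.4
```

```bash
cat >> h.py <<'E'
from scipy.optimize import least_squares
def solve():
    s=sense(); r=R.from_quat(s["ee_rot"]); rol=np.array(s["ee_pos"])+r.apply([0,0,-14])-G-[0,0,14]
    d=np.array([ex@rol,rol[2]]); q=least_squares(lambda q:arc(*q)-d,[1,.1]); print("lever %.3f lid %.3f"%tuple(q.x))
E
python3 -c "
from h import *
st2();solve();print(arc(1.15),sense()['joint_pos'])"
```

```text
t27.45 roller dx -56.1 dy 0.1 dz 50.7 tilt 0.262 other [-0.003 -0.003] F x 4.6 y -0.5 z -3.5 tau [ 0.69  0.02 -0.03]
lever 1.167 lid 0.015
[-56.38234377  49.00368143] [ 0.49901219  0.67012422  0.10188038  1.75404508 -0.29798397  0.93799784
  1.02359224]
```

The lever is at its stop (computed 1.167). Now the lid arc about the hinge.

```bash
python3 -c "
from h import *
arcrows([(1.15,l,.26-.35*l) for l in np.linspace(.07,.6,9)])"
```

```text
1.15 0.07 [-0.026  0.003  0.003] [ 0.1 -7.5 -3.4]
1.15 0.14 [-0.023 -0.     0.   ] [ 0.  -7.9 -4.3]
1.15 0.20 [-0.023  0.     0.   ] [ 0.  -8.1 -3.9]
1.15 0.27 [-0.023 -0.    -0.   ] [ 0.  -8.3 -3.6]
1.15 0.34 [-0.023  0.     0.   ] [ 0.  -8.4 -3.2]
1.15 0.40 [-0.023  0.     0.   ] [ 0.  -8.5 -2.8]
1.15 0.47 [-0.023 -0.     0.   ] [ 0.  -8.7 -2.4]
1.15 0.53 [-0.023  0.    -0.   ] [ 0.  -8.7 -2. ]
1.15 0.60 [-0.023 -0.    -0.   ] [ 0.  -8.8 -1.6]
```

jog_arm([
  [[-0.025, 0, 0, 0, -6, -6, -0.8], [-0.023, 0, 0, 0, -7.5, -5, -0.8], [-0.023, 0, 0, 0, -8, -4.5, -0.8], [-0.023, 0, 0, 0, -8, -4, -0.8]],
], newtons=35)

```text
clock: 27.85
ee_pos: [536.9, -312.1, 160.8]
ee_rot: [0.99, 0.116, -0.009, -0.075]
ft_force: [1.7, 0.5, -14.6]
opening: 23.0
```

```bash
python3 -c "
from h import *
st2();solve()
arcrows([(1.15,l,.26-.35*l) for l in np.linspace(.34,.8,8)])"
```

```text
t27.85 roller dx -33.6 dy 0.2 dz 73.8 tilt 0.151 other [-0.001 -0.001] F x 0.1 y -1.7 z -14.6 tau [-0.74 -0.58 -0.06]
lever 1.228 lid 0.257
1.15 0.34 [-0.01   0.001  0.001] [  0.2 -15.4  -1.6]
1.15 0.41 [-0.023  0.     0.   ] [ 0.  -8.5 -2.8]
1.15 0.47 [-0.023  0.    -0.   ] [ 0.  -8.6 -2.4]
1.15 0.54 [-0.023 -0.    -0.   ] [ 0.  -8.7 -2. ]
1.15 0.60 [-0.023  0.     0.   ] [ 0.  -8.8 -1.6]
1.15 0.67 [-0.023  0.    -0.   ] [ 0.  -8.8 -1.2]
1.15 0.73 [-0.023 -0.     0.   ] [ 0.  -8.9 -0.8]
1.15 0.80 [-0.023  0.    -0.   ] [ 0.  -8.9 -0.4]
```

jog_arm([
  [[-0.01, 0, 0, 0, -11, -1.5, -0.8], [-0.023, 0, 0, 0, -10, -2.5, -0.8], [-0.023, 0, 0, 0, -9, -2.4, -0.8], [-0.023, 0, 0, 0, -9, -2, -0.8], [-0.023, 0, 0, 0, -9, -1.6, -0.8], [-0.023, 0, 0, 0, -9, -1.2, -0.8]],
])

```text
clock: 28.45
ee_pos: [525.3, -262.8, 183.0]
ee_rot: [0.993, 0.115, 0.004, 0.002]
ft_force: [3.0, -4.2, -13.6]
opening: 23.4
```

```bash
python3 -c "
from h import *
st2();solve();print(sense()['joint_pos'])
arcrows([(1.15,l,.26-.35*l) for l in np.linspace(.77,1.35,9)])"
```

```text
t28.45 roller dx 19.3 dy 0.3 dz 96.1 tilt -0.004 other [0.007 0.001] F x -4.7 y -1.9 z -13.6 tau [-1.28 -0.6   0.04]
lever 1.246 lid 0.660
[ 0.23036834  0.48457282  0.21491236  1.9784668  -0.15889266  0.68573808
  0.77503544]
1.15 0.77 [-0.005 -0.007 -0.001] [  0.2 -20.    2.8]
1.15 0.84 [-0.025  0.    -0.   ] [ 0.  -9.8 -0.2]
1.15 0.92 [-0.025  0.    -0.   ] [ 0.  -9.8  0.3]
1.15 0.99 [-0.025  0.     0.   ] [ 0.  -9.8  0.7]
1.15 1.06 [-0.025  0.     0.   ] [ 0.  -9.7  1.2]
1.15 1.13 [-0.025  0.     0.   ] [ 0.  -9.7  1.7]
1.15 1.21 [-0.025  0.    -0.   ] [ 0.  -9.6  2.2]
1.15 1.28 [-0.025  0.     0.   ] [ 0.  -9.5  2.6]
1.15 1.35 [-0.025  0.     0.   ] [ 0.  -9.3  3.1]
```

jog_arm([
  [[-0.02, -0.005, 0, 0.1, -11, 1.5, -0.8], [-0.025, 0, 0, 0, -10, 1.2, -0.8], [-0.025, 0, 0, 0, -10, 1.2, -0.8], [-0.025, 0, 0, 0, -10, 1.2, -0.8], [-0.025, 0, 0, 0, -10, 1.5, -0.8], [-0.025, 0, 0, 0, -10, 2, -0.8]],
])

```text
clock: 29.05
ee_pos: [515.2, -219.0, 184.3]
ee_rot: [0.989, 0.111, 0.02, 0.092]
ft_force: [0.7, -6.1, -2.6]
opening: 23.0
```

```bash
python3 -c "
from h import *
st2();solve()
arcrows([(1.15,l,.26-.35*l) for l in np.linspace(1.15,1.45,5)])"
```

```text
t29.05 roller dx 66.7 dy 0.2 dz 97.1 tilt -0.188 other [0.019 0.009] F x -6.1 y 0.8 z -2.6 tau [-1.5   0.1   0.08]
lever 1.246 lid 0.988
1.15 1.15 [ 0.046 -0.018 -0.01 ] [ -0.4 -27.4   6.6]
1.15 1.22 [-0.026  0.    -0.   ] [ 0.  -9.9  2.4]
1.15 1.30 [-0.026 -0.     0.   ] [ 0.  -9.8  2.9]
1.15 1.38 [-0.026  0.     0.   ] [ 0.  -9.6  3.4]
1.15 1.45 [-0.026  0.    -0.   ] [ 0.  -9.4  3.8]
```

jog_arm([
  [[0, -0.01, -0.005, -0.2, -11, 3.5, -0.8], [0, -0.008, -0.003, -0.2, -11, 3, -0.8], [-0.02, 0, 0, 0, -11, 3, -0.8], [-0.02, 0, 0, 0, -11, 3, -0.8], [-0.02, 0, 0, 0, -10, 3, -0.8], [0, 0, 0, 0, 0, 0, -0.8]],
])

```text
clock: 29.65
ee_pos: [506.1, -181.2, 173.9]
ee_rot: [0.985, 0.109, 0.022, 0.133]
ft_force: [5.4, -6.1, -23.2]
opening: 23.1
```

```bash
python3 -c "
from h import *
st2();solve()
im=capture('scene'); cv2.imwrite('pics/s8.png',cv2.resize(im[60:240,230:430],None,fx=3,fy=3,interpolation=cv2.INTER_CUBIC))"
```

```text
t29.65 roller dx 106.7 dy 0.3 dz 86.5 tilt -0.271 other [0.014 0.012] F x -7.2 y -3.8 z -23.2 tau [ 0.28 -0.46  0.35]
lever 1.266 lid 1.278
```

View pics/s8.png

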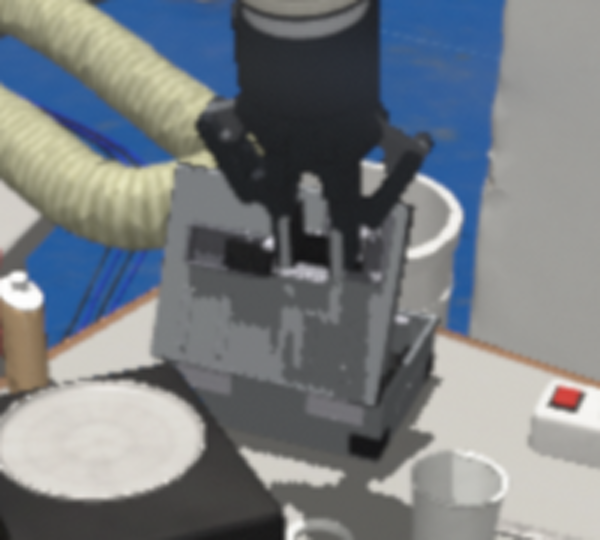

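The lid stands at about 70°, held by the roller, with the bystanders undisturbed. Relaxing the upward pull, then releasing and retreating along the tool axis.

jog_arm([
  [[0, 0, 0, 0, -1, 4, -0.8], [0, 0, 0, 0, 0, 1, -0.8]],
])

```text
clock: 29.9
ee_pos: [506.2, -181.0, 170.9]
ee_rot: [0.985, 0.109, 0.023, 0.132]
ft_force: [-1.5, 1.1, 1.9]
opening: 23.3
```

jog_arm([
  [[0, 0, 0, 0, 0, 0, -0.2], [0, 0, 0, 0, 0, 0, 0.1], [0, 0, 0, 0, 0, 0, 0.3], [0, 0, 0, 0, 0, 0, 0.3], [0, 0, 0, 0, 0, 0, 0.3]],
])

```text
clock: 30.4
ee_pos: [507.8, -181.1, 172.7]
ee_rot: [0.985, 0.107, 0.025, 0.131]
ft_force: [-0.8, 0.5, -0.2]
opening: 55.6
```

```bash
python3 -c "
from h import *
st2();solve()"
```

```text
t30.40 roller dx 106.3 dy -1.4 dz 85.3 tilt -0.268 other [0.02  0.016] F x 0.7 y 0.7 z -0.2 tau [0.27 0.12 0.02]
lever 1.243 lid 1.272
```

jog_arm([
  [[0, 0, 0, 0, 0, -10, 0.3], [0, 0, 0, 0, 0, -20, 0.3], [0, 0, 0, 0, 0, -25, 0.3], [0, 0, 0, 0, 0, -25, 0.3], [0, 0, 0, 0, 0, -25, 0.3], [0, 0, 0, 0, 0, -15, 0.3], [0, 0, 0, 0, 0, 0, 0.3], [0, 0, 0, 0, 0, 0, 0.3]],
])

```text
clock: 31.2
ee_pos: [497.2, -149.1, 295.1]
ee_rot: [0.985, 0.106, 0.025, 0.131]
ft_force: [-0.5, 0.1, -0.1]
opening: 55.3
```

```bash
python3 - <<'E'
from h import *
s=sense(); print(s["ee_pos"],s["ft_force"],s["qd"])
a=capture('scene'); b=capture('top')
cv2.imwrite('pics/f9.png',np.hstack([cv2.resize(a[110:300,190:430],None,fx=1.65,fy=1.65),cv2.resize(b[80:310,190:420],(396,313))[:313]]) if False else cv2.resize(np.hstack([a[110:310,210:430],b[90:290,200:420]]),None,fx=1.8,fy=1.8,interpolation=cv2.INTER_CUBIC))
E
```

```text
[ 497.24625911 -149.13385429  295.13763786] [-0.45002603  0.11859776 -0.1018966 ] [-0.00137768 -0.01771403 -0.00450463 -0.00795497  0.00500006  0.00613619
 -0.00515442]
```

View pics/f9.png

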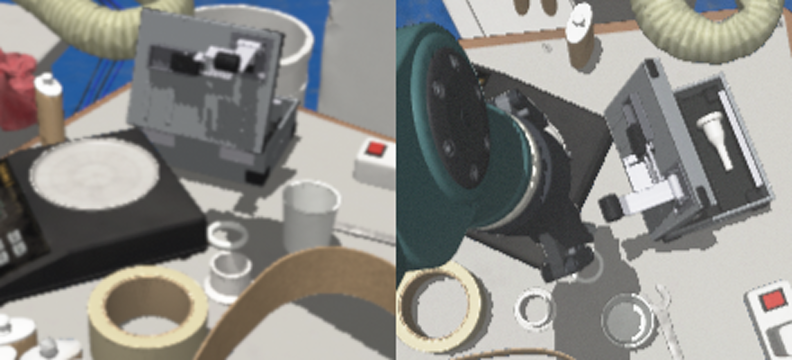

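Both views show the lid standing open by itself, the nozzle exposed, the arm clear, and the cup, rings, tape and spanner in place. I'll check the lid angle by triangulating its free corner, seen at scene (290.5,115.5) and top (342,123), and hand in if it passes.

```bash
python3 - <<'E'
from h import *
m=np.array([583.4,-288,0]); A=[]; b=[]
for n,uv in(("scene",(290.5,115.5)),("top",(342,123))):
    o,d=ray(camw(n),uv); d/=np.linalg.norm(d); P=np.eye(3)-np.outer(d,d); A.append(P); b.append(P@o)
p=np.linalg.lstsq(np.vstack(A),np.hstack(b),rcond=None)[0]-m
x,z=ex@p,p[2]; a=np.arctan2(z-54,65-x)-np.arctan2(20,130); print("case xyz",x,ey@p,z,"lid",a)
if a>1.08: print(job_done())
E
```

```text
case xyz 29.140357467915745 -78.77061730382775 175.31175030975982 lid 1.1307326139742218
the job is handed in; nothing more can be done
None
```

The case is open and handed in at about 31 s of the 51 s allowed. The lid stands up by itself, the nozzle inside is in view, and the arm is clear. No verdict was reported.

- **Tab:** I pressed it down and slid it towards the lever until the push rose at the stop. When I backed off it crept back by roughly 2 mm, judging from the camera.
- **First lever try:** The lever resisted with about 6–7 N, so I let go rather than heave on it. I can't tell whether the tab held it or the grip was stopping the roller from turning. I also can't rule out that this came near the 8 N catch limit, because that force isn't reported.
- **Re-seating:** I pushed the tab home again on its ridge only, with a peak of about 7.7 N, and backed off without touching its top.
- **Lever and lid:** On the second try I turned the tool with the lever and it came free. I raised it to its stop (computed 1.17 rad) and swung the lid up. The pull on the roller peaked at about 23 N near the end of the lid swing.
- **Lid angle:** My two checks disagree. The roller position gave 1.27 rad and two camera views of the lid corner gave 1.13 rad. Both are above the required 1.0. The roller probably slipped a few millimetres in the grip, since that same check put the lever past its stop.
- **Surroundings:** In the final pictures the cup, ferrule, seal, tape and spanner looked unmoved, by eye only. The bottle was not checked closely. The last force reading was about zero.

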